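# Load the sample jars into the carrier and clamp it to the vibrating table

## Robot

A 7-joint arm with a two-finger parallel gripper is mounted at the origin on the work surface. World frame = base frame: x ahead of the robot, y to its left, z up, the work surface at z = 0. Lengths are in m, angles in rad, forces in N, time in s.
With the tool pointing down it reaches from about 0.425 to 0.925 m from the base axis. Payload 6.8 kg.
Tool frame: the origin (TCP) lies midway between the tips of the shut fingers; the grasp point (between the pads) lies 19 mm behind it; z points along the fingers, x is the direction in which the jaws open and shut, and the axes are right-handed (so a half turn about z gives the same grasp; the last joint's range is limited). The gripper opens to 85 mm and grips with 20 to 120 N. Pads are 22 mm wide; open, the fingers measure 114 mm over their backs; the gripper's body (76 mm by 85 mm) begins 54 mm behind the grasp point. The pads swing forward as they close: fully open they stand 13 mm farther back than shut.
Start: joints at [1.085, 0.477, 0.022, 1.555, -0.011, 1.109, -0.083], TCP at [0.249, -0.627, 0.231] pointing down, gripper open.
Joint ranges: [-2.96, 2.96], [-0.34, 2.1], [-1.41, 1.46], [0.24, 2.44], [-1.37, 4.51], [0.17, 1.92], [-2.96, 2.96]. Speed limits (rad/s): [2.39, 2.39, 3.14, 3.14, 3.14, 3.14, 3.14].

## Interface

Orientations are given as a unit quaternion [w, x, y, z].
In Python, from station import bot, imaging, nets gives the robot as it stands. The module is installed in compiled form; this text tells all that it offers.
- The arm moves only by the tool apply_moves, never from a script. Its argument "moves" is text: rows parted by semicolons, each of 7 numbers parted by spaces: the gripper command: -1 is fully open, 1 is shut, values between are in proportion, then the shift along the tool's x, y, z normalised to -1 to 1, where 1 is 120 mm, then the turn, a rotation vector about the tool's x, y, z normalised to -1 to 1, where 1 is 4 degrees. In form: hand dx dy dz rx ry rz; .... A call has 1 to 12 rows; each row shifts and turns the commanded pose from where the row before left it, along the tool's axes as they then stand; what a row does not reach is not made up. A row lasts 1/12 s, in which the tool goes at most 41.7 mm and 7.16 degrees, less where a joint would pass 70% of its speed; a pose out of reach is approached as far as the arm can. A call with a number of a shift or a turn outside -1 to 1 is refused whole. A call with a gripper value outside its range is refused whole. The fingers move at their own pace and stop on an object; "force" is the grip in N (left out, the last holds). Time passes only in rows, so rows that do not move let the fingers close. It gives the time, the measured TCP pose, the force and the opening at its end, in the units of the state.
- bot.get_obs(): the state, without advancing time (a new reading comes with each control period).
- imaging.read_camera(name): name is "side" or "top" or "wrist"; returns a dict with "image" (400x640x3 uint8, red, green, blue), "fx", "fy", "cx", "cy" (pixels), "view" (4x4, takes a point from world to camera coordinates); the wrist camera has in their place "mount" (4x4, takes a point from camera to tool coordinates, whose origin is the TCP and whose axes are the tool frame's). Camera axes: x right, y down, z forward; pixel columns grow to the right and rows downward; lengths in m; the calibration is good to about 2 mm. A picture is of the moment at which its call begins: read the wrist's pose just before it. There is no depth.
- bot.hand_in(): hands the job in, once; it reports no verdict.
Trained networks look in a picture, given as the dict that the camera call returned (one of the last four; its "shot" number tells which), for a name from the list of things; names that differ only in an ending like _2 or _b are one class to them, and where a whole thing is asked for, a point or a joint stands for the part that bears it (a point fixed in the world has none). Each returns a list of dicts, best first, with "score" (0 to 1); they miss things now and then, are a little off and sometimes report something else, mostly with a low value. They report only what shows in the picture. A call takes as long as a camera call. They do not tell look-alikes from the thing itself.
- nets.spot_in(picture, name): "rect" ([left, top, right, bottom] in pixels, round what is visible of it).
- nets.outline_of(picture, name): "region" (400x640 bool, what is visible of it) and "rect" ([left, top, right, bottom] in pixels, round what is visible of it).
- nets.spot_point(picture, name): "location" ([column, row] in pixels: a listed point, or the origin of a listed thing).
The state is a dict: "t": time; "q": joint angles; "joint_vel": joint speeds; "joint_torque": joint torques, N m; "eef_pos": TCP position; "tool_rot": TCP orientation; "contact_force": force on the tool from outside, world axes, zero at the start; "torque": the same for the moment, N m; "gripper_width": opening from 0.0 (shut) to 1.0 (fully open).
Only numpy, scipy, OpenCV 4.12 (cv2) and the standard library are available. Lean on these libraries where they do the work, as an engineer would, in place of code of your own. Each camera call takes 0.05 s, during which the arm holds its last target.

## Task

Get the vibrating table ready for a settling run: push the aluminium jar carrier straight back until its ledge butts squarely against the stop strip on the deck, and stand every sample jar upright in the carrier, one to a cell. Then, with the clamp's screw still slack, slide the clamp arm down its bar, press its sprung pad firmly onto the carrier's ledge and let go, so that the arm tilts and binds on the bar, and screw the handle tight: about three quarters of a turn clockwise. Leave the other things on the bench where they are.

Things in the scene. Friction and masses are not known exactly. Their poses are not given: they have to be found in the camera images.
- vib_table: vibrating table, fixed: white base, steel deck 75 mm over the bench. Origin on the bench; x away from the robot, y left, turned by its yaw. In its frame the deck spans x -205..165, y -145..145 mm; a dark stop strip (140 mm wide, 12 mm high) has its front face at x = 72.5; the upright clamp bar (25 x 10 mm, on a 50 mm foot block) stands at x = 135, y = 0, its top 275 mm over the bench.
- carrier: loose aluminium jar carrier, 0.8 kg, on the deck. Origin: underside, below the middle of its cells; x towards its ledge. Outside 168 (x) x 250 (y) mm, walls 38 high and 4 thick, floor 6 thick; 2 x 3 cells, 78 mm square, centred at x = +-41, y = -82, 0, 82 mm. A flat ledge (75 long, 140 wide, 10 thick) ends at x = 159. Home against the stop, its origin is at x = -86.5 mm in the table's frame.
- ledge (a point): middle of the top face of the carrier's ledge, 121.5 mm from the carrier's origin towards x, 10 mm over its underside. The carrier starts 10 to 25 mm short of the stop strip and a little askew; push its front wall.
- clamp_arm (a joint): how far the clamp's free arm (sleeve on the bar, arm and screw) has slid down the bar, m; 0 is the top, about 0.10 when the slack screw's pad meets the ledge. Friction in the sleeve holds its weight (about 4 N) wherever it is left, level; 1 to 2 N at its screw grip slide it down, 10 N lift it.
- clamp_tilt (a joint): tilt of the arm in the play of its sleeve, rad; positive: screw end up. 0 while it hangs or is held level. Pressed down on the ledge by the grip with 12 to 20 N and then let go, its sprung pad tips it to about +0.04: the sleeve bites and it is bound on the bar. Screwed tight it reads more.
- clamp_screw (a joint): turn of the clamp's screw, rad; 0 is slack, as at the start; positive is clockwise seen from above and drives the pad down, 1.25 mm per rad. It stops at 8, turns against light friction (0.05 N m) and stays where it is left. After the arm is bound, about 4.7 rad makes it tight.
- grip_mid (a point): middle of the clamp's black screw grip, an upright round handle 30 mm in diameter and 55 mm tall at the arm's end; it goes with arm and screw; z up along its axis. It stands 87.5 mm from the bar's centre, towards the carrier. 10 mm are free between its lower end and the arm; the pad's face is 102.5 mm below this point when the screw is slack.
- clamp_pad: rubber-faced swivelling pad under the screw, 30 mm in diameter, spring-loaded: it gives 1 mm per 1.5 N, up to 12 mm. Origin: centre of its lower face.
- jar1_mid (a point): a sample jar (white plastic body, grey screw lid), 54 mm in diameter and 66 mm tall, about 0.13 kg, upright; this point is on its axis half-way up, 33 mm over its underside. May be absent (None from the start).
- jar2_mid (a point): a sample jar (white plastic body, grey screw lid), 54 mm in diameter and 66 mm tall, about 0.13 kg, upright; this point is on its axis half-way up, 33 mm over its underside. May be absent (None from the start).
- jar3_mid (a point): a sample jar (white plastic body, grey screw lid), 54 mm in diameter and 66 mm tall, about 0.13 kg, upright; this point is on its axis half-way up, 33 mm over its underside. May be absent (None from the start).
- jar4_mid (a point): a sample jar (white plastic body, grey screw lid), 54 mm in diameter and 66 mm tall, about 0.13 kg, upright; this point is on its axis half-way up, 33 mm over its underside. May be absent (None from the start).
- jar5_mid (a point): a sample jar (white plastic body, grey screw lid), 54 mm in diameter and 66 mm tall, about 0.13 kg, upright; this point is on its axis half-way up, 33 mm over its underside. May be absent (None from the start).
- beaker: bystander, to be left alone: glass beaker, 68 mm wide, 85 mm tall; origin under its middle
- cup_stack: bystander, to be left alone: stack of white sample cups on a black foot, 68 mm wide, 60 mm tall; origin under its middle
- tamper: bystander, to be left alone: steel powder tamper, 48 mm wide, 72 mm tall; origin under its middle
- dish: bystander, to be left alone: flat clear dish, 90 mm wide, 18 mm tall; origin under its middle
- scoop: bystander, to be left alone: steel powder scoop lying down; origin under its middle
- powder_brush: bystander, to be left alone: brush lying down; origin under its middle
Things that resemble listed ones, but are neither listed nor needed, are in the scene too. Leave any orange look-alike of the part that bears jar4_mid alone. What is shaped like the part that bears jar5_mid but red is not meant.

How it is judged:
By the outcome, as a careful person would: the job done as asked, in the order asked, and still so for the second after the job is handed in, with the robot touching nothing.
Of jar1, jar2, jar3, jar4, jar5 only 3 to 5 are there at a start; the rules pass over those that are not, and their reading is None.
At some moment in a run one of jar1, jar2, jar3, jar4, jar5 may be knocked a few centimetres aside while the robot is not near it.
It also fails if it takes over 210 s, if anything falls off the work surface, if the arm or the gripper's body presses on something with over 40 N, if the wrist force passes 120 N, or if a joint passes its speed limit or range.

## Working session

There is one attempt and no reset: what is moved stays moved. The work goes in short steps, Python scripts to look and compute and a tool call to move; the robot and the scene stay as the last step left them, time stands still between calls to the robot, and variables do not carry over. Pictures are saved under pics/ and viewed, and the job is handed in when it is done.

Besides the shell and the picture viewer there is one more tool, called as name(argument=value, ...) on one line, values as JSON. apply_moves: Moves the arm, as the interface text tells. Scaled input: -1 to 1 covers 120 mm each way for a shift and 4 degrees each way for a turn. Its arguments: {"type":"object","properties":{"moves":{"type":"string"},"force":{"type":"number"}},"required":["moves"]}

```bash
mkdir -p pics; cat > h.py <<'E'
import numpy as np, cv2
from station import bot, imaging, nets
from scipy.spatial.transform import Rotation as R
def T_tool(o=None):
    o=o or bot.get_obs(); q=o["tool_rot"]; T=np.eye(4); T[:3,:3]=R.from_quat([q[1],q[2],q[3],q[0]]).as_matrix(); T[:3,3]=o["eef_pos"]; return T
def cam(name):
    T=T_tool(); p=imaging.read_camera(name)
    p["c2w"]=T@np.array(p["mount"]) if "mount" in p else np.linalg.inv(np.array(p["view"]))
    return p
def save(p,f): cv2.imwrite("pics/"+f+".png",p["image"][:,:,::-1])
def ray(p,uv):
    d=np.array([(uv[0]-p["cx"])/p["fx"],(uv[1]-p["cy"])/p["fy"],1.0]); c=p["c2w"]
    return c[:3,3],c[:3,:3]@d
def onz(p,uv,z):
    o,d=ray(p,uv); return o+d*(z-o[2])/d[2]
def proj(p,X):
    c=np.linalg.inv(p["c2w"]); x=c[:3,:3]@np.array(X)+c[:3,3]; return np.array([p["fx"]*x[0]/x[2]+p["cx"],p["fy"]*x[1]/x[2]+p["cy"]])
E
python3 - <<'E'
from h import *
np.set_printoptions(precision=4,suppress=True)
o=bot.get_obs(); print(o)
for n in ["top","side","wrist"]:
    p=cam(n); save(p,n+"0"); print(n,p["c2w"],p["fx"],p["cx"],p["cy"])
E
```

```text
{'t': 0.0, 'q': array([ 1.0848,  0.4778,  0.0223,  1.5565, -0.0115,  1.1093, -0.0831]), 'joint_vel': array([-0.0009, -0.0014,  0.0024, -0.0007, -0.0001, -0.0014, -0.0023]), 'joint_torque': array([ -0.    , -59.6442,   1.6084, -28.119 ,   0.0127,   0.0094,
         0.    ]), 'eef_pos': array([ 0.2488, -0.6268,  0.2303]), 'tool_rot': array([-0.0005,  0.8273, -0.5617, -0.0008]), 'contact_force': array([ 0.0692, -0.3134, -0.9259]), 'torque': array([0.0157, 0.0133, 0.0578]), 'gripper_width': 0.9979267185526255}
top [[-0.0957 -0.972   0.2147  0.2015]
 [-0.9954  0.0923 -0.0259  0.0915]
 [ 0.0054 -0.2162 -0.9763  1.5633]
 [ 0.      0.      0.      1.    ]] 468.3442306516368 312.76653901324653 203.8814442698659
side [[-0.903  -0.3255  0.2804  0.192 ]
 [-0.4293  0.6584 -0.6182  0.7407]
 [ 0.0166 -0.6787 -0.7343  0.9536]
 [ 0.      0.      0.      1.    ]] 377.30021167359143 319.8789547200759 204.00779905059628
wrist [[ 0.3684 -0.8966 -0.2457  0.3114]
 [-0.9297 -0.3555 -0.0963 -0.6025]
 [-0.001   0.2639 -0.9646  0.3724]
 [ 0.      0.      0.      1.    ]] 321.2920423252185 322.18532086327093 192.38369360904042
```

View pics/top0.png

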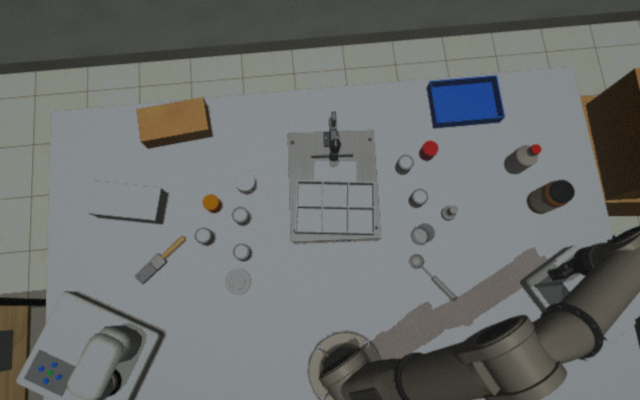

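View pics/side0.png

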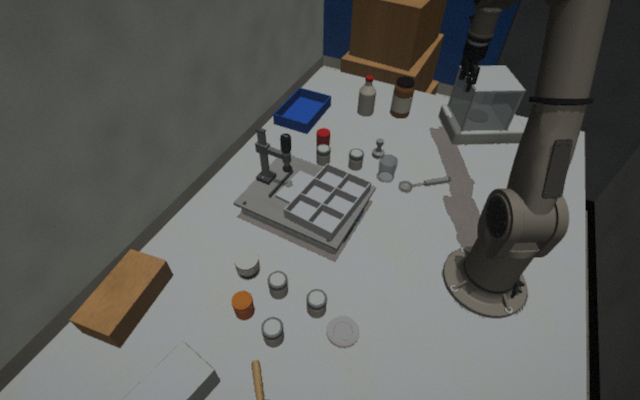

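```bash
python3 - <<'E'
from h import *
np.set_printoptions(precision=3,suppress=True)
for n in ["top","side"]:
    p=cam(n)
    for nm,z in [("jar1_mid",.033),("vib_table",0),("carrier",.075),("ledge",.085),("grip_mid",.29),("clamp_pad",.187),("beaker",0),("cup_stack",0),("tamper",0),("dish",0),("scoop",0),("powder_brush",0)]:
        for r in nets.spot_point(p,nm): print(n,nm,round(r["score"],2),np.round(r["location"]),onz(p,r["location"],z))
E
```

```text
top jar1_mid 0.84 [204. 236.] [0.463 0.418 0.033]
top vib_table 0.47 [246. 184.] [0.636 0.273 0.   ]
top carrier 0.64 [332. 204.] [ 0.521 -0.011  0.075]
top ledge 0.69 [335. 172.] [ 0.626 -0.03   0.085]
top ledge 0.57 [200. 240.] [0.444 0.419 0.085]
top ledge 0.51 [446. 214.] [ 0.454 -0.373  0.085]
top grip_mid 0.43 [335. 145.] [ 0.647 -0.022  0.29 ]
top grip_mid 0.23 [336. 210.] [ 0.457 -0.006  0.29 ]
top clamp_pad 0.62 [334. 156.] [ 0.65  -0.024  0.187]
top beaker 0.78 [419. 231.] [ 0.417 -0.299  0.   ]
top beaker 0.49 [161. 257.] [0.413 0.569 0.   ]
top cup_stack 0.88 [248. 186.] [0.629 0.267 0.   ]
top cup_stack 0.36 [240. 214.] [0.535 0.298 0.   ]
top tamper 0.62 [332. 171.] [ 0.654 -0.028  0.   ]
top tamper 0.48 [448. 214.] [ 0.465 -0.404  0.   ]
top dish 0.88 [234. 280.] [0.314 0.335 0.   ]
top dish 0.24 [241. 218.] [0.52  0.298 0.   ]
top scoop 0.63 [430. 279.] [ 0.256 -0.313  0.   ]
top powder_brush 0.92 [159. 254.] [0.422 0.578 0.   ]
side jar1_mid 0.93 [276. 338.] [0.446 0.424 0.033]
side carrier 0.97 [328. 202.] [ 0.506 -0.017  0.075]
side carrier 0.7 [294. 185.] [ 0.641 -0.037  0.075]
side ledge 0.74 [296. 185.] [ 0.632 -0.033  0.085]
side grip_mid 0.74 [287. 144.] [0.626 0.016 0.29 ]
side clamp_pad 0.53 [287. 167.] [0.64  0.003 0.187]
side beaker 0.84 [389. 179.] [ 0.384 -0.29   0.   ]
side cup_stack 0.68 [248. 272.] [0.63  0.276 0.   ]
side cup_stack 0.51 [388. 176.] [ 0.391 -0.304  0.   ]
side tamper 0.59 [375. 153.] [ 0.478 -0.409  0.   ]
side tamper 0.45 [325. 152.] [ 0.657 -0.322 -0.   ]
side dish 0.81 [344. 333.] [0.302 0.324 0.   ]
side scoop 0.59 [423. 186.] [ 0.26  -0.308  0.   ]
side powder_brush 0.55 [387. 179.] [ 0.387 -0.285  0.   ]
side powder_brush 0.49 [249. 271.] [0.628 0.271 0.   ]
side powder_brush 0.36 [421. 184.] [ 0.268 -0.312 -0.   ]
```

The top view shows white jars with grey lids at about (204,236), (240,215), (242,252), (405,163) and (419,197). The look-alikes are orange at (212,203) and red at (429,150). I'll move above the table to get a close wrist view.

apply_moves(moves="-1 -0.22 -0.21 -0.12 0 0 0;-1 -0.22 -0.21 -0.12 0 0 0;-1 -0.22 -0.21 -0.12 0 0 0;-1 -0.22 -0.21 -0.12 0 0 0;-1 -0.22 -0.21 -0.12 0 0 0;-1 -0.22 -0.21 -0.12 0 0 0;-1 -0.22 -0.21 -0.12 0 0 0;-1 -0.22 -0.21 -0.12 0 0 0;-1 -0.22 -0.21 -0.12 0 0 0;-1 -0.22 -0.21 -0.12 0 0 0;-1 -0.22 -0.21 -0.12 0 0 0;-1 -0.22 -0.21 -0.12 0 0 0")

```text
t: 2.45
eef_pos: [0.4134, -0.2196, 0.4052]
tool_rot: [0.0, 0.827, -0.562, 0.0]
contact_force: [1.7, -0.5, 0.6]
gripper_width: 0.998
```

apply_moves(moves="-1 -0.22 -0.21 -0.06 0 0 0;-1 -0.22 -0.21 -0.06 0 0 0;-1 -0.22 -0.21 -0.06 0 0 0;-1 -0.22 -0.21 -0.06 0 0 0;-1 -0.22 -0.21 -0.06 0 0 0;-1 -0.22 -0.21 -0.06 0 0 0;-1 0 0 0 0 0 1;-1 0 0 0 0 0 1;-1 0 0 0 0 0 1;-1 0 0 0 0 0 1;-1 0 0 0 0 0 1;-1 0 0 0 0 0 0.4")

```text
t: 3.45
eef_pos: [0.4952, -0.0184, 0.4474]
tool_rot: [-0.0, -0.706, 0.708, -0.0]
contact_force: [0.9, 1.0, -0.2]
gripper_width: 1.0
```

```bash
python3 - <<'E'
from h import *
np.set_printoptions(precision=3,suppress=True)
p=cam("wrist"); save(p,"w1"); print(T_tool())
np.savez("w1.npz",c2w=p["c2w"],k=[p["fx"],p["fy"],p["cx"],p["cy"]])
q=cam("top"); save(q,"t1")
cv2.imwrite("pics/t1z.png",cv2.resize(q["image"][100:300,180:480,::-1],(800,533),interpolation=cv2.INTER_CUBIC))
for P,n in((p,"w"),(q,"t")):
    for k in range(1,6):
        for r in nets.outline_of(P,f"jar{k}_mid"): print(n,k,round(r["score"],2),np.round(r["rect"]))
    for nm,z in [("jar1_mid",.033),("carrier",.075),("ledge",.085),("grip_mid",.29),("clamp_pad",.187),("vib_table",0)]:
        for r in nets.spot_point(P,nm): print(n,nm,round(r["score"],2),np.round(r["location"]),onz(P,r["location"],z))
E
```

```text
[[-0.003 -1.     0.     0.495]
 [-1.     0.003 -0.    -0.018]
 [ 0.    -0.    -1.     0.447]
 [ 0.     0.     0.     1.   ]]
w 1 0.81 [ 44. 149. 100. 183.]
w 1 0.71 [463. 110. 519. 143.]
w 2 0.96 [465. 110. 518. 144.]
w 3 0.82 [124. 180. 169. 216.]
w 3 0.54 [310.   0. 344.  35.]
w 3 0.47 [  1. 150.  51. 216.]
w 4 0.97 [ 47.  84. 108. 114.]
w 4 0.66 [116. 116. 164. 152.]
w 5 0.91 [516.   2. 574.  41.]
w 5 0.76 [459.  30. 508.  70.]
w jar1_mid 0.96 [ 75. 161.] [0.468 0.414 0.033]
w jar1_mid 0.64 [531. 155.] [ 0.476 -0.382  0.033]
w carrier 0.64 [321. 142.] [ 0.505 -0.017  0.075]
w carrier 0.24 [ 78. 164.] [0.472 0.378 0.075]
w ledge 0.76 [328.  57.] [ 0.629 -0.028  0.085]
w ledge 0.54 [ 16. 188.] [0.433 0.478 0.085]
w clamp_pad 0.77 [328.  23.] [ 0.652 -0.025  0.187]
w clamp_pad 0.61 [532. 159.] [ 0.496 -0.283  0.187]
w clamp_pad 0.26 [ 76. 162.] [0.493 0.293 0.187]
t 1 0.77 [191. 229. 216. 245.]
t 2 0.7 [418. 253. 456. 302.]
t 2 0.69 [407. 187. 428. 208.]
t 2 0.67 [220. 268. 252. 297.]
t 2 0.17 [409. 219. 436. 243.]
t 3 0.59 [232. 243. 253. 261.]
t 3 0.3 [298. 160. 354. 235.]
t 4 0.72 [204. 194. 223. 213.]
t 4 0.61 [233. 208. 248. 227.]
t 5 0.83 [397. 153. 415. 175.]
t 5 0.73 [289. 131. 358. 245.]
t 5 0.71 [419. 141. 440. 161.]
t jar1_mid 0.84 [204. 239.] [0.455 0.419 0.033]
t jar1_mid 0.31 [445. 213.] [ 0.464 -0.386  0.033]
t carrier 0.92 [334. 208.] [ 0.507 -0.014  0.075]
t ledge 0.91 [335. 173.] [ 0.624 -0.031  0.085]
t grip_mid 0.5 [162. 259.] [0.368 0.48  0.29 ]
t grip_mid 0.35 [414. 195.] [ 0.48  -0.227  0.29 ]
```

View pics/w1.png

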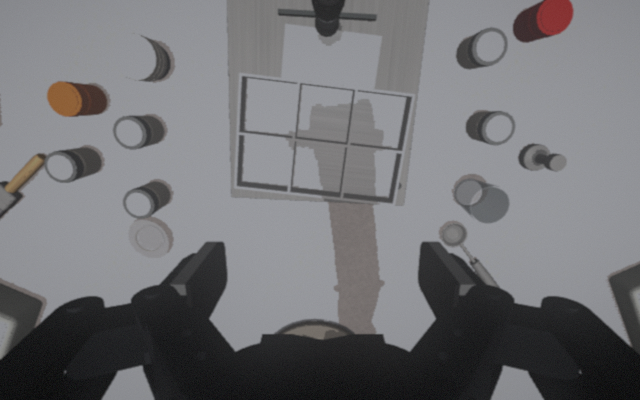

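View pics/t1z.png

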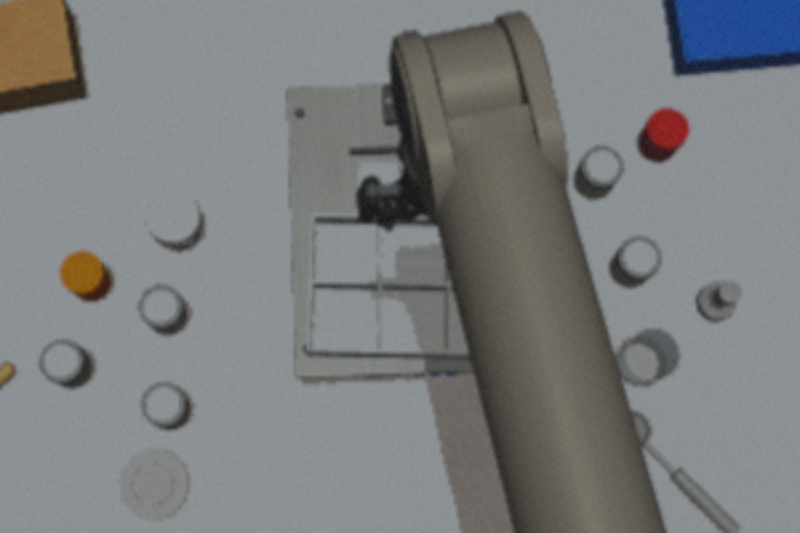

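```bash
python3 - <<'E'
import cv2
a=cv2.imread("pics/w1.png")[0:220,215:445]; cv2.imwrite("pics/w1z.png",cv2.resize(a,(627,600),interpolation=cv2.INTER_CUBIC))
a=cv2.imread("pics/top0.png")[105:250,280:390]; cv2.imwrite("pics/t0z.png",cv2.resize(a,(455,600),interpolation=cv2.INTER_CUBIC))
E
```

```text
(no output)
```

View pics/w1z.png

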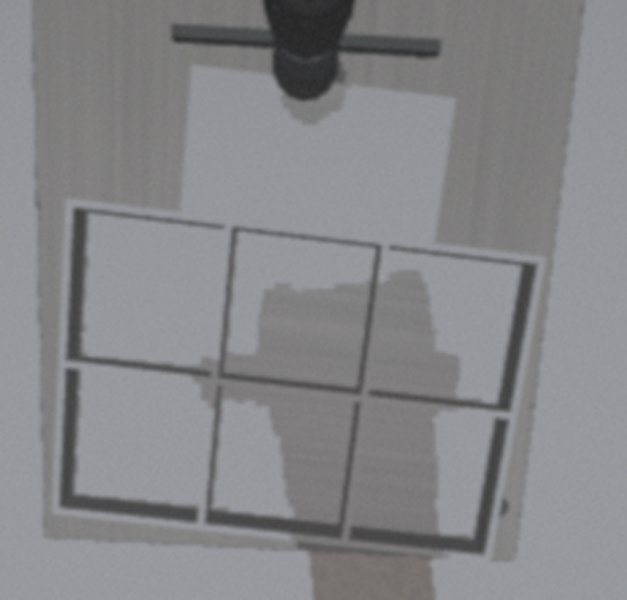

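View pics/t0z.png

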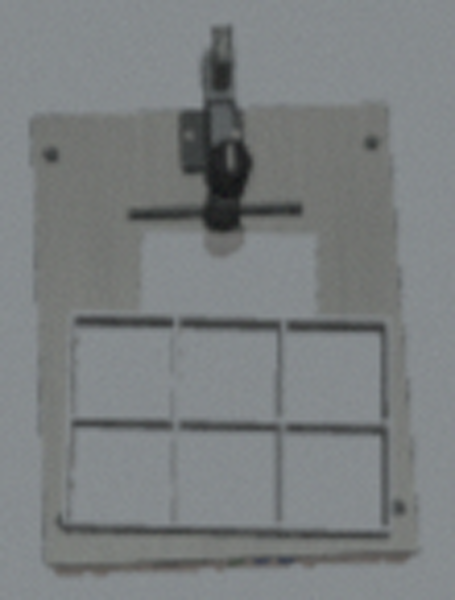

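```bash
cat > m.py <<'E'
from h import *
np.set_printoptions(precision=4,suppress=True)
d=np.load("w1.npz"); P=dict(c2w=d["c2w"],fx=d["k"][0],fy=d["k"][1],cx=d["k"][2],cy=d["k"][3])
s=2.726
def w(x,y,z): return onz(P,(215+x/s-.3,y/s-.3),z)[:2]
def yaw(l,r): v=l-r; return np.degrees(np.arctan2(-v[0],v[1]))
for nm,a,b,z in [("strip",(172,42),(440,55),.075),("deckfront",(43,537),(517,560),.075),("carrierrear",(66,202),(545,258),.113),("carrierfront",(55,512),(490,555),.113),("ledge",(190,65),(457,97),.085)]:
    l,r=w(*a,z),w(*b,z); print(nm,l,r,(l+r)/2,np.linalg.norm(l-r),yaw(l,r))
p=imaging.read_camera("top"); p["c2w"]=np.linalg.inv(p["view"])
s2=455/110
def t(x,y,z): return onz(p,(280+x/s2-.3,105+y/s2-.3),z)[:2]
for nm,a,b,z in [("strip",(128,217),(302,212),.075),("deckfront",(42,563),(418,550),.075),("deckrear",(30,117),(388,104),.075),("carrierrear",(68,318),(387,325),.113),("carrierfront",(60,527),(390,535),.113),("ledge",(142,232),(320,235),.085)]:
    l,r=t(*a,z),t(*b,z); print(nm,l,r,(l+r)/2,np.linalg.norm(l-r),yaw(l,r))
W=P
for u in [(68,165),(131,131),(141,202),(488,47),(497,127)]: print("jar lid w",onz(W,u,.066)[:2])
for u in [(65,361),(163,308),(165,404),(601,165),(640,257)]: print("jar lid t",onz(p,(180+u[0]/2.667,100+u[1]/2.667),.066)[:2])
E
python3 m.py
```

```text
strip [0.6872 0.0447] [ 0.6805 -0.0974] [ 0.6839 -0.0263] 0.14219427823008376 -2.690918184532122
deckfront [0.4151 0.1343] [ 0.3993 -0.1562] [ 0.4072 -0.011 ] 0.2909641134211606 -3.1078723833776563
carrierrear [0.6044 0.0972] [ 0.5761 -0.1501] [ 0.5902 -0.0264] 0.24892200112549945 -6.52185600059739
carrierfront [0.4405 0.1151] [ 0.4144 -0.1305] [ 0.4275 -0.0077] 0.24701611861877373 -6.0753036793247395
ledge [0.6739 0.0345] [ 0.6582 -0.1056] [ 0.6661 -0.0356] 0.14096267113176764 -6.407475391361615
strip [0.688  0.0438] [ 0.679  -0.0961] [ 0.6835 -0.0261] 0.14022347758773526 -3.6649179328100576
deckfront [0.4153 0.1365] [ 0.3978 -0.1544] [ 0.4065 -0.0089] 0.29144468497070414 -3.452333573433234
deckrear [0.7804 0.1152] [ 0.7642 -0.1766] [ 0.7723 -0.0307] 0.2921554108911975 -3.165822175593826
carrierrear [0.5984 0.0991] [ 0.5695 -0.1465] [ 0.5839 -0.0237] 0.24724149904724652 -6.707511405487372
carrierfront [0.4359 0.1195] [ 0.4061 -0.1284] [ 0.421  -0.0045] 0.2497288642767629 -6.844666762356083
ledge [0.6712 0.0342] [ 0.6554 -0.107 ] [ 0.6633 -0.0364] 0.14206247359059054 -6.400939444099618
jar lid w [0.4678 0.4006]
jar lid w [0.5227 0.2879]
jar lid w [0.4037 0.2899]
jar lid w [ 0.6452 -0.2685]
jar lid w [ 0.527  -0.2985]
jar lid t [0.4604 0.4095]
jar lid t [0.5143 0.2876]
jar lid t [0.3969 0.2926]
jar lid t [ 0.6448 -0.2702]
jar lid t [ 0.5227 -0.3018]
```

apply_moves(moves="-1 0 0 0 0 0 0.78;-1 -0.005 0.17 0.25 0 0 0;-1 -0.005 0.17 0.25 0 0 0;-1 -0.005 0.17 0.25 0 0 0;-1 -0.005 0.17 0.25 0 0 0;-1 -0.003 0.168 0.25 0 0 0;-1 0 0 0.27 0 0 0;-1 0 0 0.27 0 0 0;-1 0 0 0.27 0 0 0;-1 0 0 0 0 0 0")

```text
t: 5.53
eef_pos: [0.3899, -0.0105, 0.1956]
tool_rot: [-0.003, -0.688, 0.726, 0.003]
contact_force: [-0.7, -0.7, 0.7]
gripper_width: 1.0
```

```bash
cat >> h.py <<'E'
YT=np.radians(-3.3); OT=np.array([0.6113,-0.022])
RT=np.array([[np.cos(YT),-np.sin(YT)],[np.sin(YT),np.cos(YT)]])
def w2t(xy): return RT.T@(np.array(xy)[:2]-OT)
def t2w(xy): return OT+RT@np.array(xy)
def st():
    o=bot.get_obs(); T=T_tool(o)
    print("t",round(o["t"],2),"tcp",T[:3,3].round(4),"table",w2t(T[:2,3]).round(4),"toolyaw(x ax)",round(np.degrees(np.arctan2(T[1,0],T[0,0])),2),"zax",T[:3,2].round(3),"F",np.round(o["contact_force"],1),"g",round(o["gripper_width"],3),"q",np.round(o["q"],2))
E
python3 -c "
from h import *
st()"
```

```text
t 5.53 tcp [ 0.3899 -0.0105  0.1956] table [-0.2217 -0.0013] toolyaw(x ax) -93.06 zax [-0.009  0.    -1.   ] F [-0.7 -0.7  0.7] g 1.0 q [ 0.34  0.08 -0.48  2.2   0.05  0.88 -1.8 ]
```

apply_moves(moves="-1 0 0 0.25 0 0 0;-1 0 0 0.25 0 0 0;-1 0 0 0.25 0 0 0;-1 0 0 0.25 0 0 0;-1 0 0 0 0 0 0")

```text
t: 5.95
eef_pos: [0.3919, -0.0104, 0.0775]
tool_rot: [-0.002, -0.688, 0.726, 0.002]
contact_force: [-0.4, 0.3, 0.5]
gripper_width: 0.999
```

```bash
python3 -c "
from h import *
st()
p=cam('wrist');save(p,'w2')"
```

```text
t 5.95 tcp [ 0.3919 -0.0104  0.0775] table [-0.2197 -0.001 ] toolyaw(x ax) -93.07 zax [-0.007  0.    -1.   ] F [-0.4  0.3  0.5] g 0.999 q [ 0.26  0.3  -0.44  2.3   0.23  0.58 -1.98]
```

View pics/w2.png

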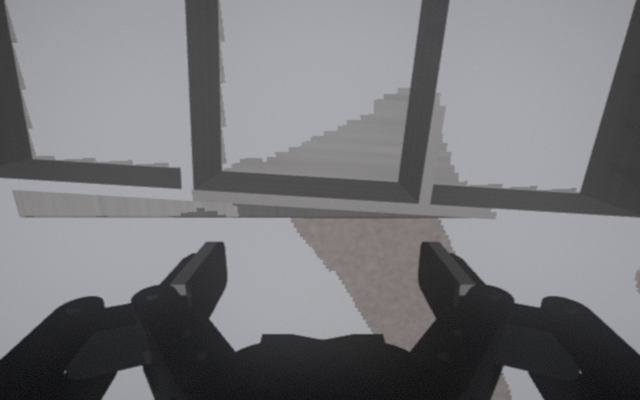

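The fingers stand clear in front of the front wall, with the wall's lower edge at row ~215. I'll push now.

apply_moves(moves="-1 0 -0.04 0 0 0 0;-1 0 -0.04 0 0 0 0;-1 0 -0.04 0 0 0 0;-1 0 -0.04 0 0 0 0;-1 0 -0.04 0 0 0 0;-1 0 -0.02 0 0 0 0;-1 0 -0.02 0 0 0 0;-1 0 -0.02 0 0 0 0")

```text
t: 6.67
eef_pos: [0.4228, -0.0132, 0.0807]
tool_rot: [-0.003, -0.687, 0.727, 0.001]
contact_force: [-8.5, -1.0, 6.7]
gripper_width: 1.002
```

```bash
python3 -c "
from h import *
st()"
```

```text
t 6.67 tcp [ 0.4228 -0.0132  0.0807] table [-0.1887 -0.002 ] toolyaw(x ax) -93.21 zax [-0.005 -0.002 -1.   ] F [-8.5 -1.   6.7] g 1.002 q [ 0.26  0.34 -0.43  2.24  0.24  0.62 -1.98]
```

```bash
python3 -c "
from h import *
p=cam('side');cv2.imwrite('pics/s3.png',cv2.resize(p['image'][100:300,200:460,::-1],(780,600),interpolation=cv2.INTER_CUBIC));q=cam('wrist');save(q,'w3')"
```

```text
(no output)
```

View pics/s3.png

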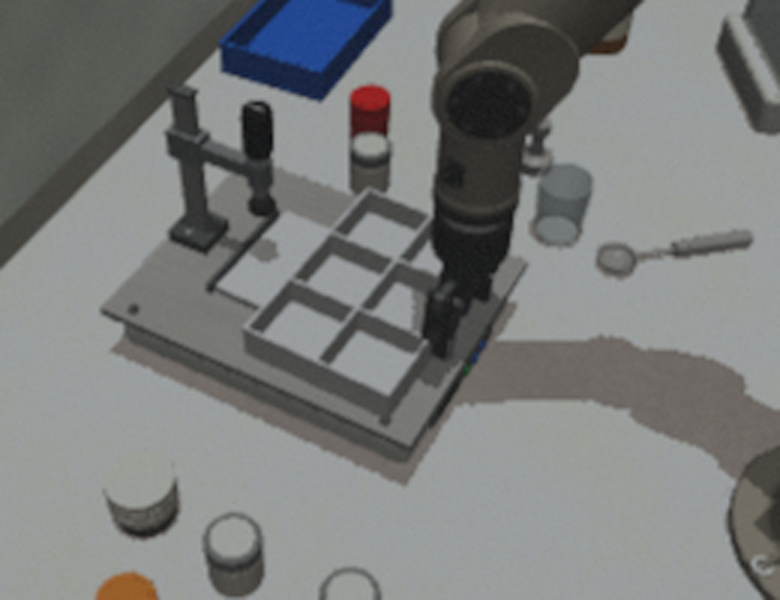

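View pics/w3.png

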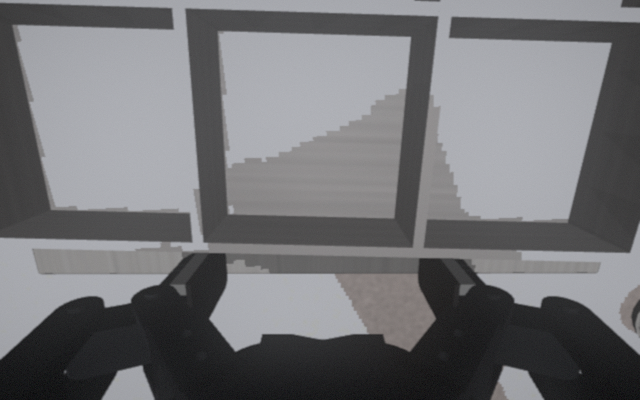

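apply_moves(moves="-1 0 -0.015 0 0 0 0;-1 0 -0.015 0 0 0 0;-1 0 0 0 0 0 0")

```text
t: 7.02
eef_pos: [0.4268, -0.0134, 0.0807]
tool_rot: [-0.002, -0.687, 0.727, 0.001]
contact_force: [-7.3, -2.8, 4.6]
gripper_width: 1.0
```

apply_moves(moves="-1 0 -0.015 0 0 0 0;-1 0 -0.015 0 0 0 0;-1 0 0 0 0 0 0")

```text
t: 7.27
eef_pos: [0.4269, -0.0138, 0.0801]
tool_rot: [-0.005, -0.687, 0.727, 0.003]
contact_force: [-16.6, -0.7, 11.8]
gripper_width: 1.002
```

```bash
python3 -c "
from h import *
st()"
```

```text
t 7.27 tcp [ 0.4269 -0.0138  0.0801] table [-0.1846 -0.0024] toolyaw(x ax) -93.27 zax [-0.011 -0.003 -1.   ] F [-16.6  -0.7  11.8] g 1.002 q [ 0.26  0.34 -0.43  2.22  0.24  0.63 -1.98]
```

apply_moves(moves="-1 0 -0.02 0 0 0 0;-1 0 -0.015 0 0 0 0;-1 0 0 0 0 0 0;-1 0 0 0 0 0 0")

```text
t: 7.6
eef_pos: [0.4269, -0.0143, 0.0793]
tool_rot: [-0.008, -0.686, 0.727, 0.005]
contact_force: [-25.7, 1.8, 17.4]
gripper_width: 0.998
```

```bash
python3 -c "
from h import *
st()
p=cam('side');cv2.imwrite('pics/s4.png',cv2.resize(p['image'][120:260,210:380,::-1],(728,600),interpolation=cv2.INTER_CUBIC));q=cam('wrist');save(q,'w4')"
```

```text
t 7.6 tcp [ 0.4269 -0.0143  0.0793] table [-0.1845 -0.003 ] toolyaw(x ax) -93.33 zax [-0.018 -0.004 -1.   ] F [-25.7   1.8  17.4] g 0.998 q [ 0.25  0.35 -0.43  2.22  0.24  0.64 -1.98]
```

View pics/s4.png

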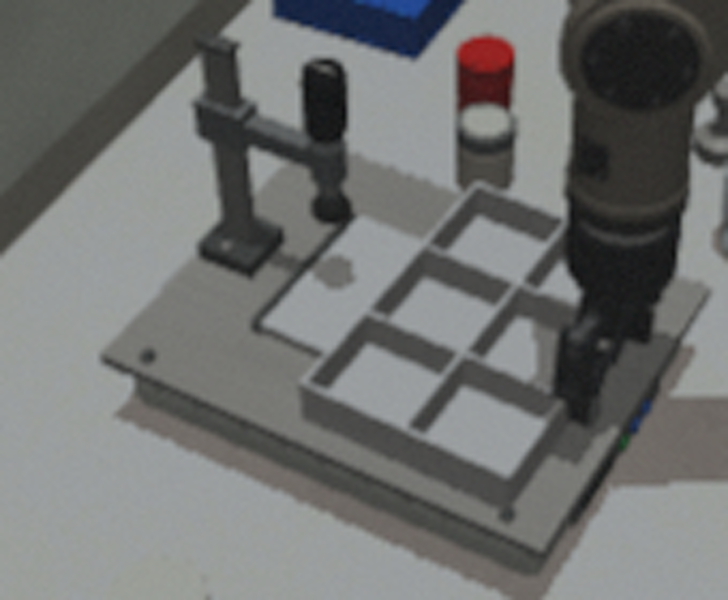

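The side picture shows the ledge flush along the dark stop strip, square over its full width. I'll back off and rise to look.

apply_moves(moves="-1 0 0.1 0 0 0 0;-1 0 0.1 0 0 0 0;-1 0 0.05 -0.3 0 0 0;-1 0 0 -0.34 0 0 0;-1 0 0 -0.34 0 0 0;-1 0 -0.1 -0.32 0 0 0;-1 0 -0.2 -0.26 0 0 0;-1 0 -0.2 -0.26 0 0 0;-1 0 -0.2 -0.26 0 0 0;-1 0 -0.2 -0.26 0 0 0;-1 0 0 -0.26 0 0 0;-1 0 0 0 0 0 0")

```text
t: 8.7
eef_pos: [0.5179, -0.0161, 0.4]
tool_rot: [0.005, -0.688, 0.726, -0.004]
contact_force: [0.1, 0.7, 1.1]
gripper_width: 0.998
```

```bash
python3 - <<'E'
from h import *
np.set_printoptions(precision=4,suppress=True)
st()
p=cam('wrist');save(p,'w5'); np.savez("w5.npz",c2w=p["c2w"],k=[p["fx"],p["fy"],p["cx"],p["cy"]])
cv2.imwrite("pics/w5z.png",cv2.resize(p["image"][0:240,200:460,::-1],(650,600),interpolation=cv2.INTER_CUBIC))
for k in range(1,6):
  for r in nets.spot_point(p,f"jar{k}_mid"): print(k,round(r["score"],2),np.round(r["location"]),onz(p,r["location"],.033))
# predicted rim corners at home
for x,y in [(-84,125),(-84,-125),(84,125),(84,-125)]:
    w=t2w([(x-86.5)/1000,y/1000]); u=proj(p,[*w,.113]); print("pred",(u-[200,0])*2.5, u)
for x,y in [(72.5,70),(72.5,-70)]:
    w=t2w([x/1000,y/1000]); u=proj(p,[*w,.085]); print("pred ledge",(u-[200,0])*2.5)
E
```

```text
t 8.7 tcp [ 0.5179 -0.0161  0.4   ] table [-0.0935  0.0005] toolyaw(x ax) -93.08 zax [ 0.012  0.001 -1.   ] F [0.1 0.7 1.1] g 0.998 q [ 0.34  0.12 -0.48  1.67  0.06  1.35 -1.77]
1 0.58 [ 61. 196.] [0.4673 0.4177 0.033 ]
2 0.95 [502. 137.] [ 0.5254 -0.2987  0.033 ]
2 0.24 [324.  12.] [ 0.7174 -0.0299  0.033 ]
3 0.66 [142. 233.] [0.3966 0.2965 0.033 ]
4 0.68 [132. 158.] [0.5238 0.2874 0.033 ]
4 0.18 [325.  62.] [ 0.6505 -0.0273  0.033 ]
5 0.93 [490.  58.] [ 0.6431 -0.2702  0.033 ]
5 0.72 [556.  21.] [ 0.687  -0.3619  0.033 ]
pred [ 83.9457 532.8196] [233.5783 213.1279]
pred [528.4664 534.317 ] [411.3866 213.7268]
pred [ 62.1368 219.1988] [224.8547  87.6795]
pred [552.6076 220.8803] [421.043   88.3521]
pred ledge [173.2234  71.5344]
pred ledge [442.4917  72.4652]
```

View pics/w5z.png

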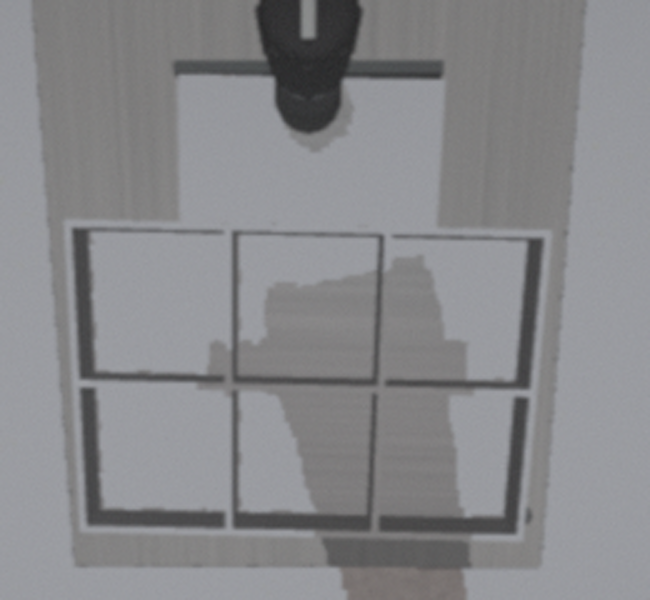

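View pics/w5.png

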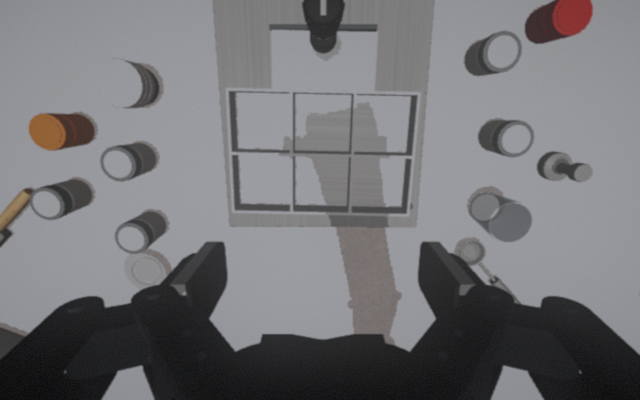

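```bash
cat >> h.py <<'E'
def go(x,y,z,yaw=None,row=0.3):
    T=T_tool(); d=T[:3,:3].T@(np.array([x,y,z])-T[:3,3])/0.12
    n=int(np.ceil(np.linalg.norm(d)/row)); print("target",np.round([x,y,z],4),"units tool",d.round(3),"norm",np.linalg.norm(d).round(3),"rows",n,"per row",(d/n).round(3))
    # levelling/yaw error as rotvec in tool frame, units of 4deg
    if yaw is None: yaw=np.arctan2(T[1,0],T[0,0])
    else: yaw=np.radians(yaw)
    Rd=np.array([[np.cos(yaw),np.sin(yaw),0],[np.sin(yaw),-np.cos(yaw),0],[0,0,-1]])
    print("rot units",(np.degrees(R.from_matrix(T[:3,:3].T@Rd).as_rotvec())/4).round(3))
E
python3 -c "
from h import *
go(.6431,-.2702,.15)"
```

```text
target [ 0.6431 -0.2702  0.15  ] units tool [ 2.05  -1.195  2.01 ] norm 3.11 rows 11 per row [ 0.186 -0.109  0.183]
rot units [ 0.022 -0.005 -0.   ]
```

apply_moves(moves="-0.75 0.205 -0.12 0.1 0 0 0;-0.75 0.205 -0.12 0.1 0 0 0;-0.75 0.205 -0.12 0.2 0 0 0;-0.75 0.205 -0.12 0.2 0 0 0;-0.75 0.205 -0.12 0.2 0 0 0;-0.75 0.205 -0.12 0.24 0 0 0;-0.75 0.205 -0.12 0.24 0 0 0;-0.75 0.205 -0.12 0.24 0 0 0;-0.75 0.205 -0.12 0.24 0 0 0;-0.75 0.205 -0.115 0.25 0 0 0;-0.75 0 0 0 0 0 0", force=40)

```text
t: 9.92
eef_pos: [0.6399, -0.2758, 0.1414]
tool_rot: [-0.004, -0.686, 0.728, 0.004]
contact_force: [-1.1, -0.4, -0.9]
gripper_width: 0.874
```

```bash
cat >> h.py <<'E'
def jarlook(k,f):
    st(); p=cam("wrist"); save(p,f)
    for r in nets.spot_point(p,f"jar{k}_mid"): print(k,round(r["score"],2),np.round(r["location"]),onz(p,r["location"],.033).round(4))
    for r in nets.outline_of(p,f"jar{k}_mid"): print("rect",round(r["score"],2),np.round(r["rect"]))
E
python3 -c "
from h import *
jarlook(5,'w6')
go(.6431,-.2702,.031)"
```

```text
t 9.92 tcp [ 0.6399 -0.2758  0.1414] table [ 0.0432 -0.2517] toolyaw(x ax) -93.42 zax [-0.012  0.001 -1.   ] F [-1.1 -0.4 -0.9] g 0.874 q [ 0.53  0.62 -0.31  1.55  0.22  1.02 -1.48]
rect 0.79 [392.  83. 484. 165.]
rect 0.6 [274. 148. 352. 231.]
target [ 0.6431 -0.2702  0.031 ] units tool [0.008 0.003 0.991] norm 0.991 rows 4 per row [0.002 0.001 0.248]
rot units [0.026 0.02  0.   ]
```

View pics/w6.png

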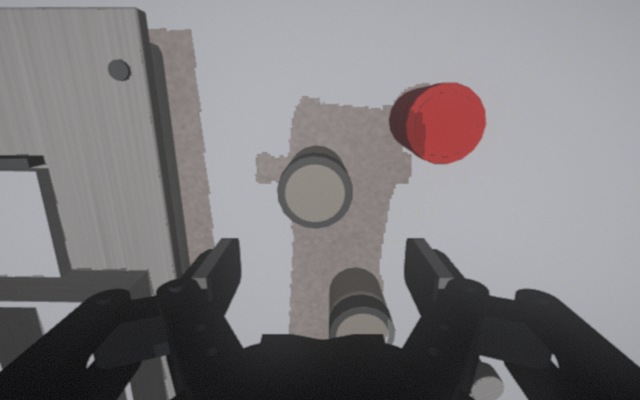

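```bash
python3 -c "
from h import *
st();p=cam('wrist'); print(p['c2w'].round(3)); c=onz(p,(315,191),.066); print(c); go(c[0],c[1],.031)
st()"
```

```text
t 10.07 tcp [ 0.6437 -0.2694  0.1499] table [ 0.0466 -0.2451] toolyaw(x ax) -93.08 zax [-0.002  0.001 -1.   ] F [ 0.6  0.4 -0. ] g 0.872 q [ 0.52  0.61 -0.32  1.55  0.21  1.02 -1.48]
[[-0.054 -0.963 -0.265  0.711]
 [-0.999  0.052  0.015 -0.273]
 [-0.001  0.265 -0.964  0.292]
 [ 0.     0.     0.     1.   ]]
[ 0.65038998 -0.26444358  0.066     ]
target [ 0.6504 -0.2644  0.031 ] units tool [-0.036 -0.046  1.004] norm 1.006 rows 4 per row [-0.009 -0.011  0.251]
rot units [-0.009  0.013 -0.   ]
t 10.12 tcp [ 0.6446 -0.2686  0.1515] table [ 0.0475 -0.2443] toolyaw(x ax) -93.0 zax [ 0.001  0.001 -1.   ] F [ 0.  -0.5  0.4] g 0.873 q [ 0.52  0.61 -0.32  1.55  0.21  1.02 -1.48]
```

```bash
python3 -c "
from h import *
jarlook(5,'w7')
p=cam('wrist')
g=cv2.cvtColor(p['image'],cv2.COLOR_RGB2GRAY)
print(cv2.HoughCircles(g[120:260,240:400],cv2.HOUGH_GRADIENT,1,50,param1=80,param2=15,minRadius=28,maxRadius=45))
st()"
```

```text
t 10.12 tcp [ 0.6446 -0.2686  0.1515] table [ 0.0475 -0.2443] toolyaw(x ax) -93.0 zax [ 0.001  0.001 -1.   ] F [ 0.  -0.5  0.4] g 0.873 q [ 0.52  0.61 -0.32  1.55  0.21  1.02 -1.48]
5 0.84 [436. 131.] [ 0.6868 -0.3619  0.033 ]
5 0.33 [ 22. 357.] [0.4902 0.0331 0.033 ]
rect 0.73 [394.  92. 488. 170.]
rect 0.7 [288. 154. 363. 230.]
[[[84.5 73.5 36.3]]]
t 10.32 tcp [ 0.645  -0.269   0.1527] table [ 0.0479 -0.2446] toolyaw(x ax) -92.99 zax [ 0.002 -0.001 -1.   ] F [-0.8 -0.4 -0.3] g 0.876 q [ 0.52  0.61 -0.32  1.55  0.21  1.02 -1.48]
```

View pics/w7.png

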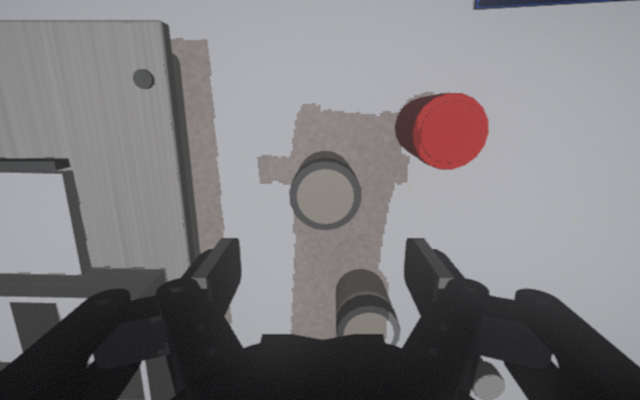

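```bash
python3 -c "
from h import *
st();p=cam('wrist');c=onz(p,(325,193.5),.066); print(c); go(c[0],c[1],.031)"
```

```text
t 10.32 tcp [ 0.645  -0.269   0.1527] table [ 0.0479 -0.2446] toolyaw(x ax) -92.99 zax [ 0.002 -0.001 -1.   ] F [-0.8 -0.4 -0.3] g 0.876 q [ 0.52  0.61 -0.32  1.55  0.21  1.02 -1.48]
[ 0.64894914 -0.27134223  0.066     ]
target [ 0.6489 -0.2713  0.031 ] units tool [ 0.015 -0.033  1.013] norm 1.013 rows 4 per row [ 0.004 -0.008  0.253]
rot units [-0.029 -0.008  0.   ]
```

apply_moves(moves="-0.75 0.015 -0.03 0.2 0 0 0;-0.75 0 0 0.27 0 0 0;-0.75 0 0 0.27 0 0 0;-0.75 0 0 0.27 0 0 0;-0.75 0 0 0 0 0 0;-0.75 0 0 0 0 0 0;1 0 0 0 0 0 0;1 0 0 0 0 0 0;1 0 0 0 0 0 0;1 0 0 0 0 0 0;1 0 0 0 0 0 0;1 0 0 0 0 0 0", force=40)

```text
t: 11.37
eef_pos: [0.6501, -0.2725, 0.0331]
tool_rot: [0.001, -0.688, 0.726, -0.002]
contact_force: [-0.9, 0.5, 7.0]
gripper_width: 0.622
```

```bash
python3 -c "
from h import *
st()
w=t2w([-.0455,-.082]); go(w[0],w[1],.113,-93.3)"
```

```text
t 11.37 tcp [ 0.6501 -0.2725  0.0331] table [ 0.0531 -0.2478] toolyaw(x ax) -93.08 zax [ 0.005 -0.002 -1.   ] F [-0.9  0.5  7. ] g 0.622 q [ 0.5   0.75 -0.29  1.6   0.27  0.83 -1.52]
target [ 0.5612 -0.1012  0.113 ] units tool [-1.384  0.813 -0.672] norm 1.74 rows 6 per row [-0.231  0.136 -0.112]
rot units [-0.074 -0.019  0.056]
```

apply_moves(moves="1 0 0 -0.26 0 0 0;1 0 0 -0.26 0 0 0;1 0 0 -0.26 0 0 0;1 0 0 -0.26 0 0 0;1 0 0 -0.26 0 0 0;1 -0.23 0.135 0 0 0 0;1 -0.23 0.135 0 0 0 0;1 -0.23 0.135 0 0 0 0;1 -0.23 0.135 0 0 0 0;1 -0.23 0.135 0 0 0 0;1 -0.23 0.135 0 0 0 0;1 0 0 0 0 0 0")

```text
t: 12.37
eef_pos: [0.5574, -0.0943, 0.1871]
tool_rot: [0.001, -0.691, 0.723, 0.001]
contact_force: [-0.2, 0.6, -1.2]
gripper_width: 0.618
```

apply_moves(moves="1 0 0 0 0 0 0;1 0 0 0 0 0 0")

```text
t: 12.53
eef_pos: [0.5601, -0.102, 0.1868]
tool_rot: [0.0, -0.688, 0.726, -0.001]
contact_force: [0.0, -1.4, -1.1]
gripper_width: 0.62
```

```bash
python3 -c "
from h import *
st()
w=t2w([-.0455,-.082]); go(w[0],w[1],.114,-93.3)
save(cam('wrist'),'w8');q=cam('side');save(q,'s8')"
```

```text
t 12.53 tcp [ 0.5601 -0.102   0.1868] table [-0.0465 -0.0828] toolyaw(x ax) -93.08 zax [ 0.002 -0.001 -1.   ] F [ 0.  -1.4 -1.1] g 0.62 q [ 0.38  0.38 -0.39  1.84  0.18  0.96 -1.71]
target [ 0.5612 -0.1012  0.114 ] units tool [-0.007 -0.008  0.607] norm 0.607 rows 3 per row [-0.002 -0.003  0.202]
rot units [-0.027 -0.014  0.056]
```

View pics/w8.png

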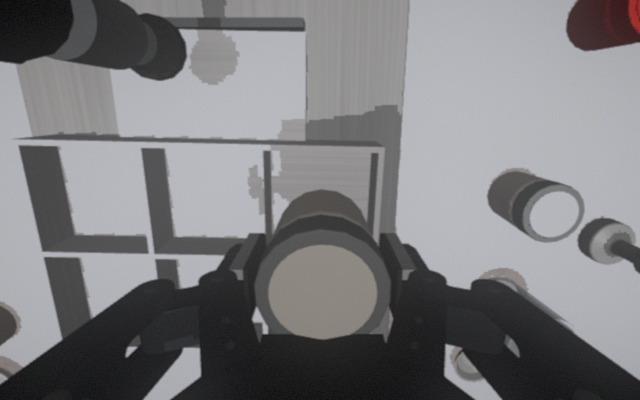

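View pics/s8.png

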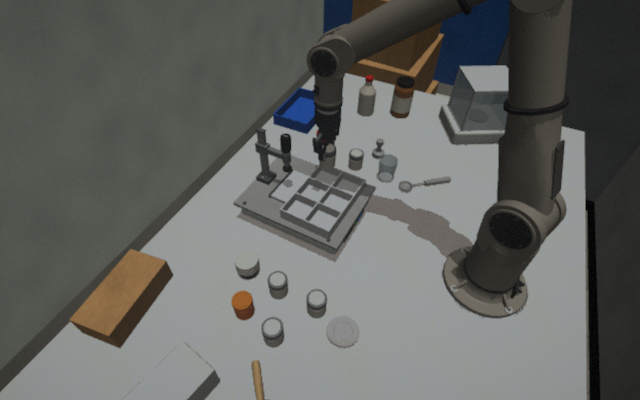

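apply_moves(moves="1 0 0 0.2 0 0 0;1 0 0 0.2 0 0 0;1 0 0 0.1 0 0 0;1 0 0 0.05 0 0 0;1 0 0 0.04 0 0 0;1 0 0 0 0 0 0;1 0 0 0 0 0 0")

```text
t: 13.22
eef_pos: [0.5604, -0.1016, 0.1156]
tool_rot: [0.0, -0.688, 0.726, -0.001]
contact_force: [-0.4, -0.5, -1.2]
gripper_width: 0.616
```

```bash
python3 -c "
from h import *
st()
q=cam('side');cv2.imwrite('pics/s9.png',cv2.resize(q['image'][100:260,230:420,::-1],(712,600),interpolation=cv2.INTER_CUBIC))"
```

```text
t 13.22 tcp [ 0.5604 -0.1016  0.1156] table [-0.0462 -0.0824] toolyaw(x ax) -93.09 zax [ 0.001 -0.    -1.   ] F [-0.4 -0.5 -1.2] g 0.616 q [ 0.36  0.47 -0.37  1.89  0.23  0.82 -1.75]
```

View pics/s9.png

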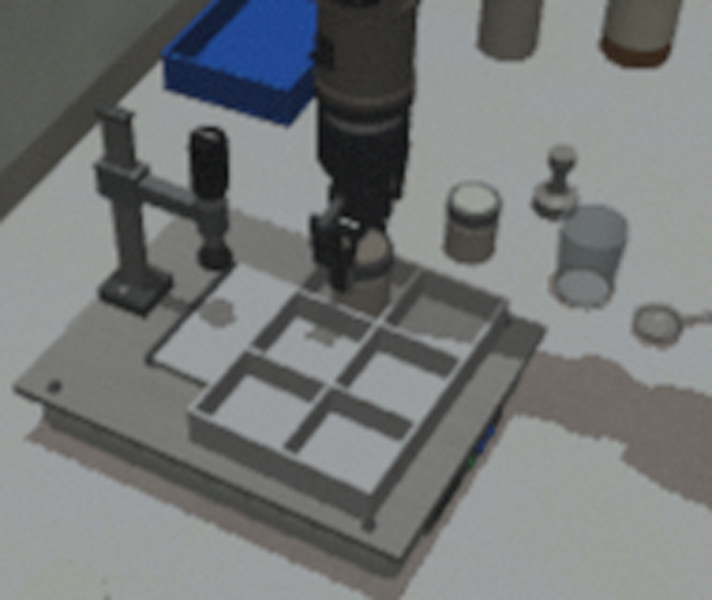

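apply_moves(moves="1 0 0 0.012 0 0 0;1 0 0 0 0 0 0;-0.4 0 0 0 0 0 0;-0.4 0 0 0 0 0 0;-0.4 0 0 0 0 0 0;-0.4 0 0 -0.1 0 0 0;-0.4 0 0 -0.25 0 0 0;-0.4 0 0 -0.3 0 0 0;-0.4 0 0 -0.3 0 0 0;-0.4 0 0 0 0 0 0;-0.4 0 0 0 0 0 0")

```text
t: 14.18
eef_pos: [0.5613, -0.1014, 0.2309]
tool_rot: [0.002, -0.688, 0.726, -0.002]
contact_force: [0.5, 0.5, -1.3]
gripper_width: 0.701
```

```bash
python3 -c "
from h import *
st()
save(cam('wrist'),'w10')
go(.5254,-.2987,.15,-93.3)"
```

```text
t 14.18 tcp [ 0.5613 -0.1014  0.2309] table [-0.0453 -0.0822] toolyaw(x ax) -93.08 zax [ 0.006 -0.001 -1.   ] F [ 0.5  0.5 -1.3] g 0.701 q [ 0.39  0.33 -0.4   1.79  0.15  1.04 -1.69]
target [ 0.5254 -0.2987  0.15  ] units tool [1.656 0.201 0.658] norm 1.793 rows 6 per row [0.276 0.033 0.11 ]
rot units [-0.032 -0.007  0.056]
```

View pics/w10.png

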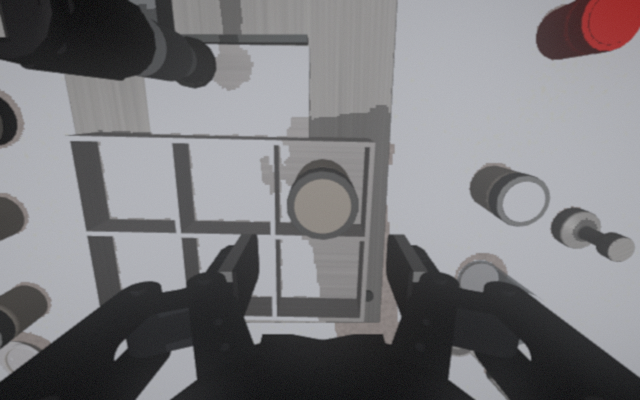

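Jar5 is upright in the rear-right cell. Jar2 is next.

apply_moves(moves="-0.75 0.276 0.033 0 0 0 0;-0.75 0.276 0.033 0 0 0 0;-0.75 0.276 0.033 0.1 0 0 0;-0.75 0.276 0.033 0.2 0 0 0;-0.75 0.276 0.033 0.2 0 0 0;-0.75 0.276 0.033 0.15 0 0 0;-0.75 0 0 0 0 0 0;-0.75 0 0 0 0 0 0;-0.75 0 0 0 0 0 0")

```text
t: 14.98
eef_pos: [0.5248, -0.2977, 0.1485]
tool_rot: [0.0, -0.688, 0.726, 0.001]
contact_force: [0.2, 0.2, 0.4]
gripper_width: 0.876
```

```bash
python3 -c "
from h import *
jarlook(2,'w11')
go(.5254,-.2987,.15)"
```

```text
t 14.98 tcp [ 0.5248 -0.2977  0.1485] table [-0.0705 -0.2802] toolyaw(x ax) -93.07 zax [-0.002  0.002 -1.   ] F [0.2 0.2 0.4] g 0.876 q [ 0.65  0.47 -0.31  1.79  0.18  0.91 -1.36]
rect 0.77 [292. 153. 366. 234.]
rect 0.48 [412. 210. 482. 278.]
target [ 0.5254 -0.2987  0.15  ] units tool [ 0.015  0.005 -0.   ] norm 0.016 rows 1 per row [ 0.015  0.005 -0.   ]
rot units [-0.012  0.006 -0.   ]
```

View pics/w11.png

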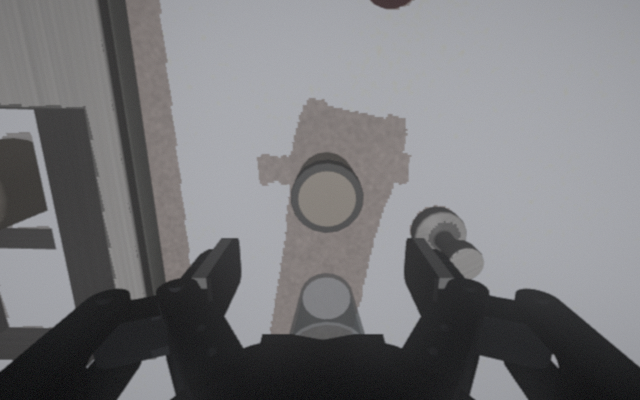

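```bash
python3 -c "
from h import *
p=cam('wrist');c=onz(p,(327,195.5),.066); print(c); go(c[0],c[1],.033)"
```

```text
[ 0.52909838 -0.30061484  0.066     ]
target [ 0.5291 -0.3006  0.033 ] units tool [ 0.028 -0.025  0.976] norm 0.977 rows 4 per row [ 0.007 -0.006  0.244]
rot units [-0.015  0.002 -0.   ]
```

apply_moves(moves="-0.75 0.028 -0.025 0.2 0 0 0;-0.75 0 0 0.26 0 0 0;-0.75 0 0 0.26 0 0 0;-0.75 0 0 0.26 0 0 0;-0.75 0 0 0 0 0 0;-0.75 0 0 0 0 0 0;1 0 0 0 0 0 0;1 0 0 0 0 0 0;1 0 0 0 0 0 0;1 0 0 0 0 0 0;1 0 0 0 0 0 0")

```text
t: 16.1
eef_pos: [0.5301, -0.3025, 0.0346]
tool_rot: [0.001, -0.688, 0.726, -0.002]
contact_force: [-0.3, 0.9, 6.9]
gripper_width: 0.62
```

```bash
python3 -c "
from h import *
st()
w=t2w([-.1275,-.082]); go(w[0],w[1],.115,-93.3)"
```

```text
t 16.1 tcp [ 0.5301 -0.3025  0.0346] table [-0.065  -0.2848] toolyaw(x ax) -93.07 zax [ 0.004 -0.002 -1.   ] F [-0.3  0.9  6.9] g 0.62 q [ 0.62  0.63 -0.27  1.84  0.25  0.7  -1.41]
target [ 0.4793 -0.0965  0.115 ] units tool [-1.691  0.512 -0.675] norm 1.891 rows 7 per row [-0.242  0.073 -0.096]
rot units [-0.062 -0.022  0.058]
```

apply_moves(moves="1 0 0 -0.26 0 0 0;1 0 0 -0.26 0 0 0;1 0 0 -0.26 0 0 0;1 0 0 -0.26 0 0 0;1 0 0 -0.26 0 0 0;1 -0.24 0.073 0 0 0 0;1 -0.24 0.073 0 0 0 0;1 -0.24 0.073 0 0 0 0;1 -0.24 0.073 0 0 0 0;1 -0.24 0.073 0 0 0 0;1 -0.24 0.073 0 0 0 0;1 -0.24 0.073 0 0 0 0")

```text
t: 17.1
eef_pos: [0.4772, -0.0963, 0.189]
tool_rot: [0.0, -0.688, 0.726, -0.001]
contact_force: [0.7, 0.6, -2.3]
gripper_width: 0.622
```

apply_moves(moves="1 0 0 0 0 0 0;1 0 0 0 0 0 0;1 0 0 0 0 0 0")

```text
t: 17.35
eef_pos: [0.4779, -0.0981, 0.1887]
tool_rot: [0.0, -0.688, 0.726, -0.001]
contact_force: [-0.3, -1.1, -0.9]
gripper_width: 0.621
```

```bash
python3 -c "
from h import *
st()
w=t2w([-.1275,-.082]); go(w[0],w[1],.115,-93.3)
save(cam('wrist'),'w12')"
```

```text
t 17.35 tcp [ 0.4779 -0.0981  0.1887] table [-0.1288 -0.0837] toolyaw(x ax) -93.08 zax [ 0.001 -0.001 -1.   ] F [-0.3 -1.1 -0.9] g 0.621 q [ 0.44  0.25 -0.42  2.02  0.13  0.9  -1.68]
target [ 0.4793 -0.0965  0.115 ] units tool [-0.014 -0.01   0.614] norm 0.614 rows 3 per row [-0.005 -0.003  0.205]
rot units [-0.021 -0.014  0.054]
```

View pics/w12.png

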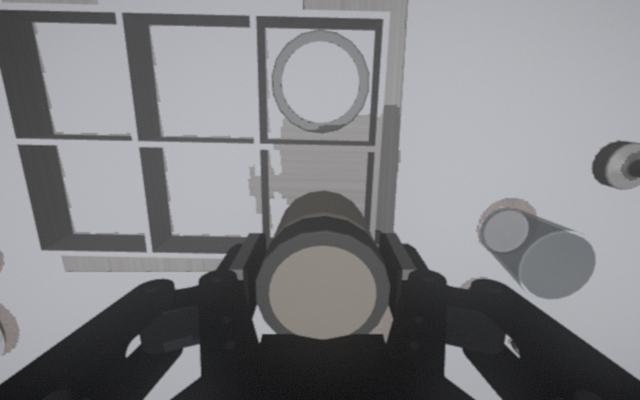

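apply_moves(moves="1 -0.014 -0.01 0.2 0 0 0;1 0 0 0.2 0 0 0;1 0 0 0.1 0 0 0;1 0 0 0.06 0 0 0;1 0 0 0.045 0 0 0;1 0 0 0 0 0 0;1 0 0 0 0 0 0")

```text
t: 17.98
eef_pos: [0.4798, -0.0966, 0.1159]
tool_rot: [0.0, -0.687, 0.726, -0.001]
contact_force: [-0.8, -0.5, -1.4]
gripper_width: 0.619
```

apply_moves(moves="-0.4 0 0 0 0 0 0;-0.4 0 0 0 0 0 0;-0.4 0 0 0 0 0 0;-0.4 0 0 -0.1 0 0 0;-0.4 0 0 -0.25 0 0 0;-0.4 0 0 -0.3 0 0 0;-0.4 0 0 -0.3 0 0 0;-0.4 0 0 -0.3 0 0 0;-0.4 0 0 -0.3 0 0 0;-0.4 0 0 0 0 0 0;-0.4 0 0 0 0 0 0;-0.4 0 0 0 0 0 0")

```text
t: 18.98
eef_pos: [0.4785, -0.0959, 0.3009]
tool_rot: [-0.0, -0.688, 0.726, 0.0]
contact_force: [0.9, -0.2, -0.6]
gripper_width: 0.703
```

```bash
python3 -c "
from h import *
st()
p=cam('wrist');save(p,'w13')
q=cam('top')
for k in (1,3,4):
  for P in (p,q):
    for r in nets.spot_point(P,f'jar{k}_mid'): print(k,round(r['score'],2),np.round(r['location']),onz(P,r['location'],.033).round(4))
go(.5238,.2874,.15,-93.3)"
```

```text
t 18.98 tcp [ 0.4785 -0.0959  0.3009] table [-0.1283 -0.0814] toolyaw(x ax) -93.08 zax [-0. -0. -1.] F [ 0.9 -0.2 -0.6] g 0.703 q [ 0.47  0.13 -0.44  1.88  0.06  1.15 -1.61]
1 0.76 [204. 238.] [0.4585 0.419  0.033 ]
3 0.89 [ 38. 231.] [0.3999 0.297  0.033 ]
3 0.8 [242. 250.] [0.4071 0.2968 0.033 ]
4 0.65 [ 16. 144.] [0.518  0.2908 0.033 ]
4 0.72 [213. 203.] [0.5712 0.3832 0.033 ]
4 0.5 [239. 215.] [0.5223 0.2999 0.033 ]
target [0.5238 0.2874 0.15  ] units tool [-3.209 -0.206  1.256] norm 3.452 rows 12 per row [-0.267 -0.017  0.105]
rot units [0.015 0.004 0.058]
```

View pics/w13.png

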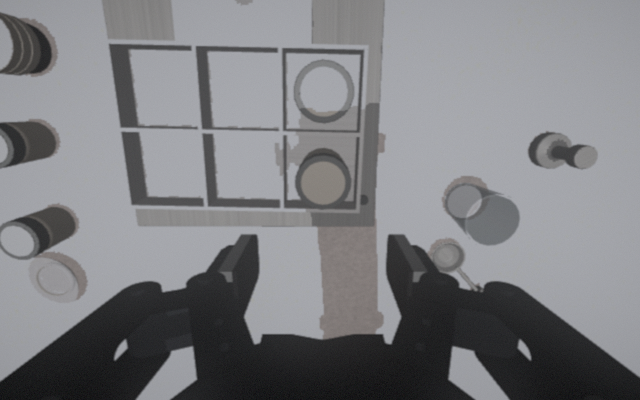

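Jars 5 and 2 are both seated. Jar4 on the left (the white one) is next.

apply_moves(moves="-0.75 -0.267 -0.017 0 0 0 0;-0.75 -0.267 -0.017 0 0 0 0;-0.75 -0.267 -0.017 0 0 0 0;-0.75 -0.267 -0.017 0 0 0 0;-0.75 -0.267 -0.017 0 0 0 0;-0.75 -0.267 -0.017 0.1 0 0 0;-0.75 -0.267 -0.017 0.15 0 0 0;-0.75 -0.267 -0.017 0.2 0 0 0;-0.75 -0.267 -0.017 0.2 0 0 0;-0.75 -0.267 -0.017 0.2 0 0 0;-0.75 -0.267 -0.017 0.2 0 0 0;-0.75 -0.267 -0.017 0.2 0 0 0")

```text
t: 20.38
eef_pos: [0.524, 0.2881, 0.1497]
tool_rot: [-0.0, -0.688, 0.726, 0.0]
contact_force: [1.4, 0.1, -0.0]
gripper_width: 0.876
```

apply_moves(moves="-0.75 0 0 0 0 0 0;-0.75 0 0 0 0 0 0;-0.75 0 0 0 0 0 0;-0.75 0 0 0 0 0 0")

```text
t: 20.72
eef_pos: [0.5249, 0.2855, 0.152]
tool_rot: [0.0, -0.687, 0.726, -0.001]
contact_force: [0.2, -0.1, 0.2]
gripper_width: 0.877
```

```bash
python3 -c "
from h import *
jarlook(4,'w14')"
```

```text
t 20.72 tcp [0.5249 0.2855 0.152 ] table [-0.104  0.302] toolyaw(x ax) -93.19 zax [ 0.001 -0.    -1.   ] F [ 0.2 -0.1  0.2] g 0.877 q [-0.16  0.5  -0.58  1.79  0.33  0.95 -2.51]
rect 0.97 [139. 102. 237. 179.]
rect 0.83 [283. 162. 350. 238.]
```

View pics/w14.png

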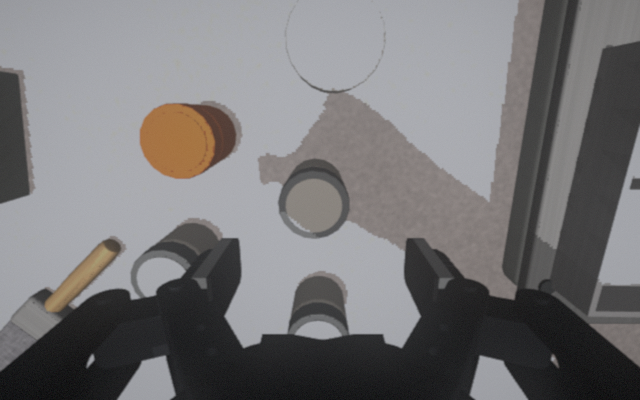

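```bash
python3 -c "
from h import *
p=cam('wrist');c=onz(p,(314,201.5),.066); print(c); go(c[0],c[1],.033)"
```

```text
[0.52322787 0.29165826 0.066     ]
target [0.5232 0.2917 0.033 ] units tool [-0.049  0.017  0.993] norm 0.995 rows 4 per row [-0.012  0.004  0.248]
rot units [-0.023  0.001 -0.   ]
```

apply_moves(moves="-0.75 -0.049 0.017 0.2 0 0 0;-0.75 0 0 0.26 0 0 0;-0.75 0 0 0.26 0 0 0;-0.75 0 0 0.27 0 0 0;-0.75 0 0 0 0 0 0;-0.75 0 0 0 0 0 0;1 0 0 0 0 0 0;1 0 0 0 0 0 0;1 0 0 0 0 0 0;1 0 0 0 0 0 0;1 0 0 0 0 0 0")

```text
t: 21.83
eef_pos: [0.524, 0.2937, 0.0352]
tool_rot: [0.002, -0.688, 0.726, -0.001]
contact_force: [-0.2, -0.6, 6.9]
gripper_width: 0.621
```

```bash
python3 -c "
from h import *
st()
w=t2w([-.0455,.082]); go(w[0],w[1],.115,-93.3)"
```

```text
t 21.83 tcp [0.524  0.2937 0.0352] table [-0.1053  0.3102] toolyaw(x ax) -93.1 zax [ 0.004  0.002 -1.   ] F [-0.2 -0.6  6.9] g 0.621 q [-0.24  0.65 -0.51  1.85  0.45  0.75 -2.62]
target [0.5706 0.0625 0.115 ] units tool [ 1.902 -0.495 -0.667] norm 2.075 rows 7 per row [ 0.272 -0.071 -0.095]
rot units [-0.057  0.032  0.051]
```

apply_moves(moves="1 0 0 -0.26 0 0 0;1 0 0 -0.26 0 0 0;1 0 0 -0.26 0 0 0;1 0 0 -0.26 0 0 0;1 0 0 -0.26 0 0 0;1 0.272 -0.071 0 0 0 0;1 0.272 -0.071 0 0 0 0;1 0.272 -0.071 0 0 0 0;1 0.272 -0.071 0 0 0 0;1 0.272 -0.071 0 0 0 0;1 0.272 -0.071 0 0 0 0;1 0.272 -0.071 0 0 0 0")

```text
t: 22.83
eef_pos: [0.5699, 0.0598, 0.1899]
tool_rot: [0.001, -0.688, 0.726, -0.001]
contact_force: [0.6, 0.6, -0.1]
gripper_width: 0.618
```

apply_moves(moves="1 0 0 0 0 0 0;1 0 0 0 0 0 0;1 0 0 0 0 0 0;1 0 0 0 0 0 0")

```text
t: 23.17
eef_pos: [0.5694, 0.0631, 0.1892]
tool_rot: [0.001, -0.689, 0.725, -0.0]
contact_force: [1.0, 0.4, -1.1]
gripper_width: 0.62
```

```bash
python3 -c "
from h import *
st()
w=t2w([-.0455,.082]); go(w[0],w[1],.115,-93.3)
save(cam('wrist'),'w15')"
```

```text
t 23.17 tcp [0.5694 0.0631 0.1892] table [-0.0467  0.0826] toolyaw(x ax) -92.94 zax [ 0.001  0.001 -1.   ] F [ 1.   0.4 -1.1] g 0.62 q [ 0.22  0.41 -0.56  1.82  0.26  0.98 -2.07]
target [0.5706 0.0625 0.115 ] units tool [ 0.006 -0.01   0.618] norm 0.618 rows 3 per row [ 0.002 -0.003  0.206]
rot units [-0.013  0.013  0.089]
```

View pics/w15.png

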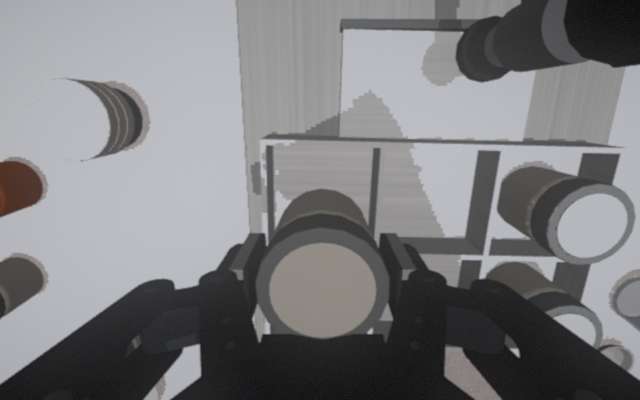

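apply_moves(moves="1 0.006 -0.01 0.2 0 0 0;1 0 0 0.2 0 0 0;1 0 0 0.1 0 0 0;1 0 0 0.06 0 0 0;1 0 0 0.05 0 0 0;1 0 0 0 0 0 0;1 0 0 0 0 0 0")

```text
t: 23.8
eef_pos: [0.5715, 0.0614, 0.1162]
tool_rot: [0.001, -0.688, 0.726, -0.0]
contact_force: [-0.0, -0.2, -0.7]
gripper_width: 0.62
```

apply_moves(moves="-0.4 0 0 0 0 0 0;-0.4 0 0 0 0 0 0;-0.4 0 0 0 0 0 0;-0.4 0 0 -0.1 0 0 0;-0.4 0 0 -0.25 0 0 0;-0.4 0 0 -0.3 0 0 0;-0.4 0 0 -0.3 0 0 0;-0.4 0 0 -0.3 0 0 0;-0.4 0 0 -0.3 0 0 0;-0.4 0 0 0 0 0 0;-0.4 0 0 0 0 0 0;-0.4 0 0 0 0 0 0")

```text
t: 24.8
eef_pos: [0.5704, 0.0605, 0.3016]
tool_rot: [0.0, -0.688, 0.726, -0.0]
contact_force: [-0.7, -0.4, -0.5]
gripper_width: 0.699
```

```bash
python3 -c "
from h import *
st()
p=cam('wrist');save(p,'w16')
q=cam('top')
for k in (1,3):
  for P in (p,q):
    for r in nets.spot_point(P,f'jar{k}_mid'): print(k,round(r['score'],2),np.round(r['location']),onz(P,r['location'],.033).round(4))
go(.464,.415,.15,-93.3)"
```

```text
t 24.8 tcp [0.5704 0.0605 0.3016] table [-0.0456  0.08  ] toolyaw(x ax) -93.08 zax [ 0. -0. -1.] F [-0.7 -0.4 -0.5] g 0.699 q [ 0.26  0.31 -0.59  1.69  0.18  1.2  -2.  ]
1 0.74 [ 68. 251.] [0.4609 0.4207 0.033 ]
1 0.74 [202. 238.] [0.4572 0.426  0.033 ]
3 0.94 [164. 282.] [0.4059 0.2958 0.033 ]
3 0.84 [242. 251.] [0.4026 0.2948 0.033 ]
target [0.464 0.415 0.15 ] units tool [-2.903  1.04   1.254] norm 3.329 rows 12 per row [-0.242  0.087  0.104]
rot units [ 0.026 -0.002  0.058]
```

View pics/w16.png

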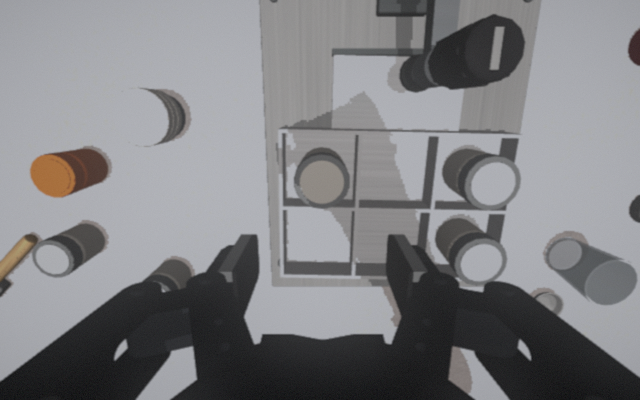

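apply_moves(moves="-0.75 0 0 0 0 0 1;-0.75 0 0 0 0 0 1;-0.75 0 0 0 0 0 1;-0.75 0 0 0 0 0 1;-0.75 0 0 0 0 0 1;-0.75 0 0 0 0 0 0;-0.75 0 0 0 0 0 0")

```text
t: 25.68
eef_pos: [0.5706, 0.0607, 0.3009]
tool_rot: [-0.0, -0.552, 0.834, 0.0]
contact_force: [0.2, -0.4, 0.7]
gripper_width: 0.873
```

```bash
python3 -c "
from h import *
st()
go(.464,.415,.15)"
```

```text
t 25.68 tcp [0.5706 0.0607 0.3009] table [-0.0454  0.0802] toolyaw(x ax) -112.95 zax [-0.001 -0.    -1.   ] F [ 0.2 -0.4  0.7] g 0.873 q [ 0.21  0.3  -0.53  1.69  0.16  1.2  -2.33]
target [0.464 0.415 0.15 ] units tool [-2.373  1.968  1.258] norm 3.33 rows 12 per row [-0.198  0.164  0.105]
rot units [ 0.009 -0.005 -0.   ]
```

apply_moves(moves="-0.75 0 0 0 0 0 -1;-0.75 0 0 0 0 0 -1;-0.75 0 0 0 0 0 -1;-0.75 0 0 0 0 0 -1;-0.75 0 0 0 0 0 -1;-0.75 0 0 0 0 0 -1;-0.75 0 0 0 0 0 -1;-0.75 0 0 0 0 0 -1;-0.75 0 0 0 0 0 -1;-0.75 0 0 0 0 0 -1;-0.75 0 0 0 0 0 0;-0.75 0 0 0 0 0 0")

```text
t: 26.68
eef_pos: [0.5707, 0.0605, 0.3011]
tool_rot: [0.0, 0.803, -0.596, -0.0]
contact_force: [0.1, -0.3, -0.3]
gripper_width: 0.876
```

```bash
python3 -c "
from h import *
st()
go(.464,.414,.15)"
```

```text
t 26.68 tcp [0.5707 0.0605 0.3011] table [-0.0453  0.08  ] toolyaw(x ax) -73.12 zax [-0.  0. -1.] F [ 0.1 -0.3 -0.3] g 0.876 q [ 0.3   0.32 -0.65  1.68  0.2   1.21 -1.67]
target [0.464 0.414 0.15 ] units tool [-3.077 -0.005  1.26 ] norm 3.325 rows 12 per row [-0.256 -0.     0.105]
rot units [0.004 0.003 0.   ]
```

apply_moves(moves="-0.6 -0.256 0 0 0 0 0;-0.6 -0.256 0 0 0 0 0;-0.6 -0.256 0 0 0 0 0;-0.6 -0.256 0 0.06 0 0 0;-0.6 -0.256 0 0.1 0 0 0;-0.6 -0.256 0 0.1 0 0 0;-0.6 -0.256 0 0.15 0 0 0;-0.6 -0.256 0 0.15 0 0 0;-0.6 -0.256 0 0.15 0 0 0;-0.6 -0.256 0 0.15 0 0 0;-0.6 -0.256 0 0.2 0 0 0;-0.6 -0.256 0 0.2 0 0 0")

```text
t: 27.68
eef_pos: [0.4632, 0.4148, 0.1493]
tool_rot: [-0.0, 0.803, -0.596, 0.0]
contact_force: [0.5, -0.3, 0.6]
gripper_width: 0.797
```

apply_moves(moves="-0.6 0 0 0 0 0 0;-0.6 0 0 0 0 0 0;-0.6 0 0 0 0 0 0;-0.6 0 0 0 0 0 0")

```text
t: 28.02
eef_pos: [0.4647, 0.4123, 0.1508]
tool_rot: [-0.0, 0.803, -0.596, 0.001]
contact_force: [-0.3, -0.4, -0.7]
gripper_width: 0.8
```

```bash
python3 -c "
from h import *
jarlook(1,'w17')"
```

```text
t 28.02 tcp [0.4647 0.4123 0.1508] table [-0.1713  0.4251] toolyaw(x ax) -73.22 zax [ 0.001 -0.    -1.   ] F [-0.3 -0.4 -0.7] g 0.8 q [-0.33  0.56 -0.68  1.73  0.41  1.   -2.44]
rect 0.71 [281. 153. 353. 231.]
```

View pics/w17.png

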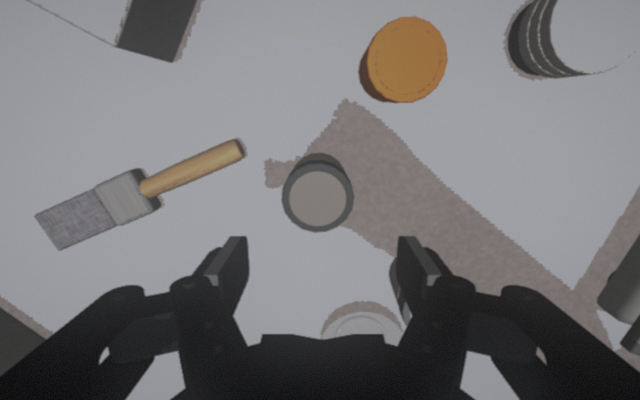

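```bash
python3 -c "
from h import *
p=cam('wrist');c=onz(p,(318,195),.066); print(c); go(c[0],c[1],.033)
T=T_tool()
for u in [(244,152),(236,140),(200,178)]:
  b=onz(p,u,.012); print(b, T[:3,:3].T@(b-np.array([c[0],c[1],.033])))"
```

```text
[0.46700637 0.41595087 0.066     ]
target [0.467 0.416 0.033] units tool [-0.022 -0.027  0.982] norm 0.983 rows 4 per row [-0.006 -0.007  0.246]
rot units [-0.021 -0.001  0.   ]
[0.47113738 0.48548165 0.012     ] [-0.06536929 -0.0240251   0.02102962]
[0.47931924 0.49449727 0.012     ] [-0.07163464 -0.03446394  0.02104418]
[0.43703258 0.51788934 0.012     ] [-0.10625262 -0.00074535  0.02099294]
```

apply_moves(moves="-0.6 -0.022 -0.027 0.2 0 0 0;-0.6 0 0 0.26 0 0 0;-0.6 0 0 0.26 0 0 0;-0.6 0 0 0.26 0 0 0;-0.6 0 0 0 0 0 0;-0.6 0 0 0 0 0 0;1 0 0 0 0 0 0;1 0 0 0 0 0 0;1 0 0 0 0 0 0;1 0 0 0 0 0 0;1 0 0 0 0 0 0")

```text
t: 29.13
eef_pos: [0.467, 0.418, 0.0349]
tool_rot: [-0.002, 0.803, -0.595, 0.0]
contact_force: [1.0, -0.9, 8.0]
gripper_width: 0.621
```

apply_moves(moves="1 0 0 -0.26 0 0 0;1 0 0 -0.26 0 0 0;1 0 0 -0.26 0 0 0;1 0 0 -0.26 0 0 0;1 0 0 -0.26 0 0 0;1 0 0 0 0 0 1;1 0 0 0 0 0 1;1 0 0 0 0 0 1;1 0 0 0 0 0 1;1 0 0 0 0 0 1;1 0 0 0 0 0 0;1 0 0 0 0 0 0")

```text
t: 30.13
eef_pos: [0.4656, 0.4167, 0.189]
tool_rot: [0.0, -0.689, 0.725, -0.0]
contact_force: [0.0, 0.2, -1.3]
gripper_width: 0.623
```

```bash
python3 -c "
from h import *
st()
w=t2w([-.1275,.082]); go(w[0],w[1],.19,-93.3)"
```

```text
t 30.13 tcp [0.4656 0.4167 0.189 ] table [-0.1707  0.4296] toolyaw(x ax) -92.94 zax [ 0.001  0.    -1.   ] F [ 0.   0.2 -1.3] g 0.623 q [-0.37  0.51 -0.62  1.69  0.33  1.05 -2.73]
target [0.4887 0.0672 0.19  ] units tool [ 2.899 -0.342 -0.008] norm 2.919 rows 10 per row [ 0.29  -0.034 -0.001]
rot units [-0.01   0.002  0.09 ]
```

apply_moves(moves="1 0.29 -0.034 0 0 0 0.09;1 0.29 -0.034 0 0 0 0;1 0.29 -0.034 0 0 0 0;1 0.29 -0.034 0 0 0 0;1 0.29 -0.034 0 0 0 0;1 0.29 -0.034 0 0 0 0;1 0.29 -0.034 0 0 0 0;1 0.29 -0.034 0 0 0 0;1 0.29 -0.034 0 0 0 0;1 0.285 -0.034 0 0 0 0;1 0 0 0 0 0 0;1 0 0 0 0 0 0")

```text
t: 31.13
eef_pos: [0.486, 0.0651, 0.1886]
tool_rot: [-0.0, -0.685, 0.729, -0.0]
contact_force: [-0.7, 0.9, -0.6]
gripper_width: 0.621
```

apply_moves(moves="1 0 0 0 0 0 0;1 0 0 0 0 0 0")

```text
t: 31.3
eef_pos: [0.4859, 0.069, 0.1887]
tool_rot: [0.0, -0.687, 0.727, 0.0]
contact_force: [-0.5, 0.2, -2.0]
gripper_width: 0.618
```

```bash
python3 -c "
from h import *
st()
w=t2w([-.1275,.082]); go(w[0],w[1],.115,-93.3)
save(cam('wrist'),'w18')"
```

```text
t 31.3 tcp [0.4859 0.069  0.1887] table [-0.1305  0.0836] toolyaw(x ax) -93.27 zax [ 0.001  0.001 -1.   ] F [-0.5  0.2 -2. ] g 0.618 q [ 0.24  0.28 -0.59  2.    0.19  0.92 -2.08]
target [0.4887 0.0672 0.115 ] units tool [ 0.014 -0.024  0.614] norm 0.615 rows 3 per row [ 0.005 -0.008  0.205]
rot units [-0.007  0.01   0.009]
```

View pics/w18.png

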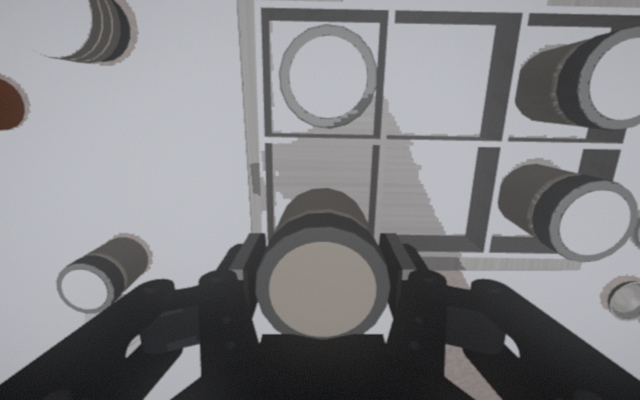

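apply_moves(moves="1 0.014 -0.024 0.2 0 0 0;1 0 0 0.2 0 0 0;1 0 0 0.1 0 0 0;1 0 0 0.06 0 0 0;1 0 0 0.048 0 0 0;1 0 0 0 0 0 0;1 0 0 0 0 0 0")

```text
t: 31.93
eef_pos: [0.4893, 0.0664, 0.1162]
tool_rot: [0.001, -0.686, 0.728, -0.0]
contact_force: [-0.6, -1.5, -1.8]
gripper_width: 0.623
```

apply_moves(moves="-0.4 0 0 0 0 0 0;-0.4 0 0 0 0 0 0;-0.4 0 0 0 0 0 0;-0.4 0 0 -0.1 0 0 0;-0.4 0 0 -0.25 0 0 0;-0.4 0 0 -0.3 0 0 0;-0.4 0 0 -0.3 0 0 0;-0.4 0 0 -0.3 0 0 0;-0.4 0 0 -0.3 0 0 0;-0.4 0 0 0 0 0 0;-0.4 0 0 0 0 0 0;-0.4 0 0 0 0 0 0")

```text
t: 32.93
eef_pos: [0.4883, 0.0655, 0.3017]
tool_rot: [-0.0, -0.686, 0.728, -0.0]
contact_force: [0.4, -0.4, -0.1]
gripper_width: 0.703
```

```bash
python3 -c "
from h import *
st()
p=cam('wrist');save(p,'w19')
q=cam('top')
for k in (3,):
  for P in (p,q):
    for r in nets.spot_point(P,f'jar{k}_mid'): print(k,round(r['score'],2),np.round(r['location']),onz(P,r['location'],.033).round(4))
go(.403,.295,.15,-93.3)"
```

```text
t 32.93 tcp [0.4883 0.0655 0.3017] table [-0.1279  0.0803] toolyaw(x ax) -93.44 zax [ 0. -0. -1.] F [ 0.4 -0.4 -0.1] g 0.703 q [ 0.29  0.16 -0.61  1.86  0.1   1.16 -1.98]
3 0.8 [159. 230.] [0.4032 0.2944 0.033 ]
3 0.6 [447. 214.] [ 0.4624 -0.3911  0.033 ]
3 0.52 [242. 251.] [0.402  0.2949 0.033 ]
3 0.48 [418. 234.] [ 0.4019 -0.2869  0.033 ]
target [0.403 0.295 0.15 ] units tool [-1.867  0.817  1.254] norm 2.393 rows 8 per row [-0.233  0.102  0.157]
rot units [ 0.037 -0.004 -0.031]
```

View pics/w19.png

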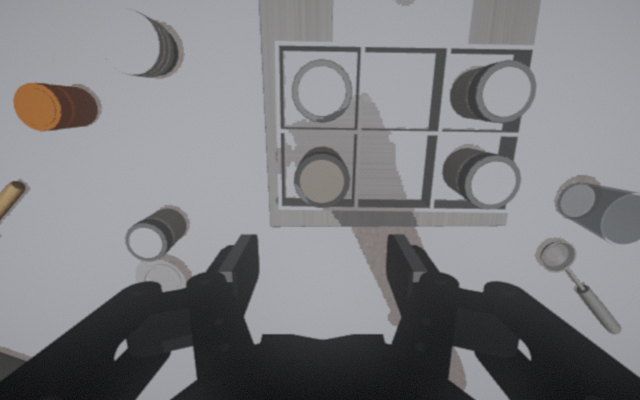

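apply_moves(moves="-0.6 -0.233 0.102 0.05 0 0 0;-0.6 -0.233 0.102 0.1 0 0 0;-0.6 -0.233 0.102 0.1 0 0 0;-0.6 -0.233 0.102 0.2 0 0 0;-0.6 -0.233 0.102 0.2 0 0 0;-0.6 -0.233 0.102 0.2 0 0 0;-0.6 -0.233 0.102 0.2 0 0 0;-0.6 -0.233 0.102 0.2 0 0 0;-0.6 0 0 0 0 0 0;-0.6 0 0 0 0 0 0;-0.6 0 0 0 0 0 0;-0.6 0 0 0 0 0 0")

```text
t: 34.13
eef_pos: [0.4053, 0.2937, 0.1518]
tool_rot: [0.0, -0.685, 0.729, -0.0]
contact_force: [0.2, -0.1, 0.2]
gripper_width: 0.802
```

```bash
python3 -c "
from h import *
jarlook(3,'w20')"
```

```text
t 34.13 tcp [0.4053 0.2937 0.1518] table [-0.2239  0.3034] toolyaw(x ax) -93.55 zax [ 0.001 -0.    -1.   ] F [ 0.2 -0.1  0.2] g 0.802 q [-0.17  0.37 -0.7   2.01  0.31  0.87 -2.68]
rect 0.61 [282. 156. 354. 236.]
```

View pics/w20.png

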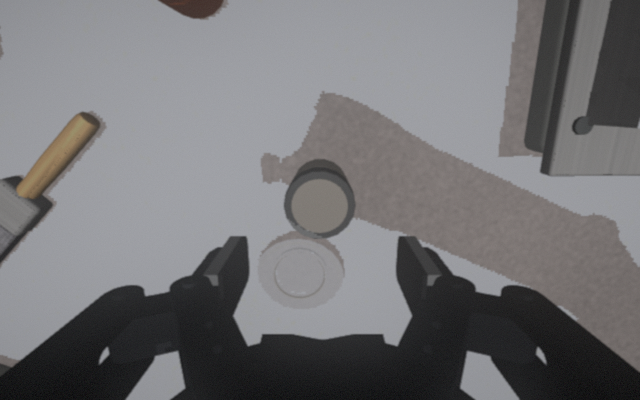

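Jar3's lid is at (320,202); the dish is in front of it, clear of the fingers.

```bash
python3 -c "
from h import *
p=cam('wrist');c=onz(p,(320,202),.066); print(c); go(c[0],c[1],.033)
T=T_tool(); b=onz(p,(300,270),.018); print(T[:3,:3].T@(b-np.array([c[0],c[1],.033])))"
```

```text
[0.40310357 0.2955757  0.066     ]
target [0.4031 0.2956 0.033 ] units tool [-0.012  0.02   0.993] norm 0.993 rows 4 per row [-0.003  0.005  0.248]
rot units [-0.019  0.003 -0.   ]
[-0.01958701  0.08231522  0.01489582]
```

apply_moves(moves="-0.6 -0.012 0.02 0.2 0 0 0;-0.6 0 0 0.26 0 0 0;-0.6 0 0 0.26 0 0 0;-0.6 0 0 0.27 0 0 0;-0.6 0 0 0 0 0 0;-0.6 0 0 0 0 0 0;1 0 0 0 0 0 0;1 0 0 0 0 0 0;1 0 0 0 0 0 0;1 0 0 0 0 0 0;1 0 0 0 0 0 0")

```text
t: 35.25
eef_pos: [0.4034, 0.2974, 0.0348]
tool_rot: [0.002, -0.685, 0.728, -0.0]
contact_force: [-1.0, -1.0, 7.9]
gripper_width: 0.616
```

apply_moves(moves="1 0 0 -0.26 0 0 0;1 0 0 -0.26 0 0 0;1 0 0 -0.26 0 0 0;1 0 0 -0.26 0 0 0;1 0 0 -0.26 0 0 0;1 0 0 -0.26 0 0 0;1 0 0 0 0 0 0;1 0 0 0 0 0 0;1 0 0 0 0 0 0")

```text
t: 36.0
eef_pos: [0.4018, 0.2958, 0.2199]
tool_rot: [0.0, -0.685, 0.728, -0.0]
contact_force: [-0.2, 0.2, -1.9]
gripper_width: 0.622
```

```bash
python3 -c "
from h import *
st()
w=t2w([-.1275,0]); go(w[0],w[1],.225,-93.3)"
```

```text
t 36.0 tcp [0.4018 0.2958 0.2199] table [-0.2274  0.3053] toolyaw(x ax) -93.45 zax [ 0.001 -0.001 -1.   ] F [-0.2  0.2 -1.9] g 0.622 q [-0.12  0.28 -0.75  1.94  0.23  1.   -2.6 ]
target [ 0.484  -0.0147  0.225 ] units tool [ 2.542 -0.84  -0.04 ] norm 2.677 rows 9 per row [ 0.282 -0.093 -0.004]
rot units [-0.01  -0.007 -0.038]
```

apply_moves(moves="1 0.282 -0.093 0 0 0 0;1 0.282 -0.093 0 0 0 0;1 0.282 -0.093 0 0 0 0;1 0.282 -0.093 0 0 0 0;1 0.282 -0.093 0 0 0 0;1 0.282 -0.093 0 0 0 0;1 0.282 -0.093 0 0 0 0;1 0.282 -0.093 0 0 0 0;1 0.282 -0.093 0 0 0 0;1 0 0 0 0 0 0;1 0 0 0 0 0 0;1 0 0 0 0 0 0")

```text
t: 37.0
eef_pos: [0.4831, -0.0132, 0.2188]
tool_rot: [-0.001, -0.686, 0.728, 0.001]
contact_force: [0.3, 1.1, -1.1]
gripper_width: 0.62
```

```bash
python3 -c "
from h import *
st()
w=t2w([-.1275,0]); go(w[0],w[1],.115,-93.3)
save(cam('wrist'),'w21')"
```

```text
t 37.0 tcp [ 0.4831 -0.0132  0.2188] table [-0.1285  0.0014] toolyaw(x ax) -93.43 zax [-0.002  0.001 -1.   ] F [ 0.3  1.1 -1.1] g 0.62 q [ 0.41  0.23 -0.58  1.98  0.15  0.98 -1.87]
target [ 0.484  -0.0147  0.115 ] units tool [ 0.012 -0.011  0.865] norm 0.865 rows 3 per row [ 0.004 -0.004  0.288]
rot units [ 0.034  0.007 -0.033]
```

View pics/w21.png

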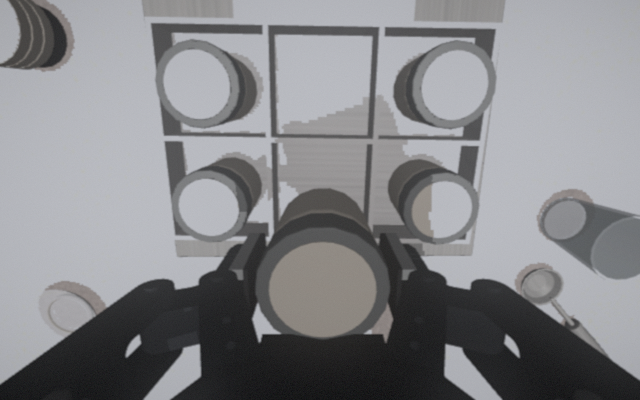

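Rotating the jaws to the fore-aft direction keeps the fingers clear of the neighbouring jars.

apply_moves(moves="1 0.012 -0.011 0 0 0 -1;1 0 0 0 0 0 -1;1 0 0 0 0 0 -1;1 0 0 0 0 0 -1;1 0 0 0 0 0 -1;1 0 0 0 0 0 -1;1 0 0 0 0 0 -1;1 0 0 0 0 0 -1;1 0 0 0 0 0 -1;1 0 0 0 0 0 -1;1 0 0 0 0 0 -1;1 0 0 0 0 0 -1")

```text
t: 38.05
eef_pos: [0.4847, -0.0133, 0.2196]
tool_rot: [-0.0, 0.924, -0.383, -0.0]
contact_force: [0.5, 0.0, -0.7]
gripper_width: 0.619
```

apply_moves(moves="1 0 0 0 0 0 -1;1 0 0 0 0 0 -1;1 0 0 0 0 0 -1;1 0 0 0 0 0 -1;1 0 0 0 0 0 -1;1 0 0 0 0 0 -1;1 0 0 0 0 0 -1;1 0 0 0 0 0 -1;1 0 0 0 0 0 -1;1 0 0 0 0 0 -1;1 0 0 0 0 0 -0.5;1 0 0 0 0 0 0")

```text
t: 39.05
eef_pos: [0.4847, -0.0135, 0.2197]
tool_rot: [-0.0, 1.0, -0.028, -0.0]
contact_force: [0.4, 0.4, -1.5]
gripper_width: 0.617
```

apply_moves(moves="1 0 0 0 0 0 0;1 0 0 0 0 0 0;1 0 0 0 0 0 0")

```text
t: 39.3
eef_pos: [0.4851, -0.0147, 0.2199]
tool_rot: [0.0, 1.0, -0.03, -0.0]
contact_force: [0.2, -0.7, -1.1]
gripper_width: 0.62
```

```bash
python3 -c "
from h import *
st()
w=t2w([-.1275,0]); go(w[0],w[1],.115,-3.3)
save(cam('wrist'),'w22')"
```

```text
t 39.3 tcp [ 0.4851 -0.0147  0.2199] table [-1.264e-01  1.000e-04] toolyaw(x ax) -3.43 zax [-0. -0. -1.] F [ 0.2 -0.7 -1.1] g 0.62 q [ 0.62  0.28 -0.83  1.97  0.24  1.   -0.38]
target [ 0.484  -0.0147  0.115 ] units tool [-0.009  0.001  0.874] norm 0.874 rows 3 per row [-0.003  0.     0.291]
rot units [ 0.     0.002 -0.033]
```

View pics/w22.png

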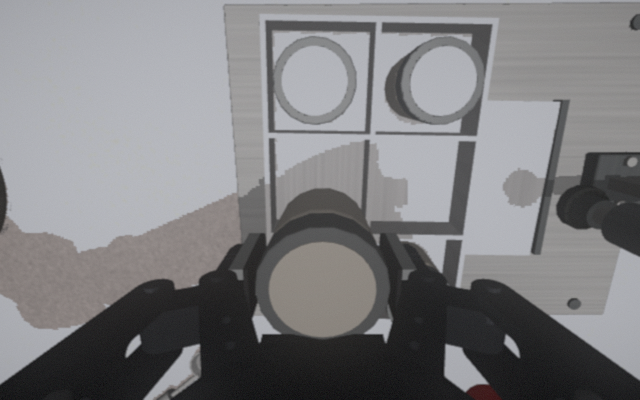

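apply_moves(moves="1 -0.009 0 0.25 0 0 0;1 0 0 0.25 0 0 0;1 0 0 0.2 0 0 0;1 0 0 0.08 0 0 0;1 0 0 0.05 0 0 0;1 0 0 0.035 0 0 0;1 0 0 0 0 0 0;1 0 0 0 0 0 0")

```text
t: 40.02
eef_pos: [0.4851, -0.0149, 0.1171]
tool_rot: [0.0, 1.0, -0.03, 0.001]
contact_force: [-0.7, -0.6, -0.6]
gripper_width: 0.622
```

```bash
python3 -c "
from h import *
st()"
```

```text
t 40.02 tcp [ 0.4851 -0.0149  0.1171] table [-0.1264 -0.0002] toolyaw(x ax) -3.44 zax [ 0.002 -0.    -1.   ] F [-0.7 -0.6 -0.6] g 0.622 q [ 0.53  0.42 -0.76  2.07  0.4   0.8  -0.53]
```

apply_moves(moves="-0.4 0 0 0 0 0 0;-0.4 0 0 0 0 0 0;-0.4 0 0 0 0 0 0;-0.4 0 0 -0.1 0 0 0;-0.4 0 0 -0.25 0 0 0;-0.4 0 0 -0.3 0 0 0;-0.4 0 0 -0.3 0 0 0;-0.4 0 0 -0.3 0 0 0;-0.4 0 0 -0.3 0 0 0;-0.4 0 0 -0.3 0 0 0;-0.4 0 0 -0.3 0 0 0;-0.4 0 0 0 0 0 0")

```text
t: 41.02
eef_pos: [0.487, -0.0137, 0.3822]
tool_rot: [0.0, 1.0, -0.03, 0.006]
contact_force: [2.2, 0.5, -0.7]
gripper_width: 0.705
```

apply_moves(moves="-0.4 0 0 0 0 0 0;-0.4 0 0 0 0 0 0")

```text
t: 41.18
eef_pos: [0.4837, -0.015, 0.3742]
tool_rot: [0.0, 1.0, -0.03, 0.0]
contact_force: [0.4, -0.1, -1.8]
gripper_width: 0.703
```

```bash
python3 -c "
from h import *
st()
p=cam('wrist');save(p,'w23')
q=cam('side');cv2.imwrite('pics/s23.png',cv2.resize(q['image'][100:260,210:400,::-1],(712,600),interpolation=cv2.INTER_CUBIC))
for P in (p,q):
  for k in range(1,6):
    for r in nets.spot_point(P,f'jar{k}_mid'): print(k,round(r['score'],2),np.round(r['location']),w2t(onz(P,r['location'],.114)).round(4))
  for nm,z in (('grip_mid',.2875),('clamp_pad',.185),('ledge',.085),('carrier',.075)):
    for r in nets.spot_point(P,nm): print(nm,round(r['score'],2),np.round(r['location']),w2t(onz(P,r['location'],z)).round(4))
"
```

```text
t 41.18 tcp [ 0.4837 -0.015   0.3742] table [-0.1278 -0.0003] toolyaw(x ax) -3.42 zax [ 0.    -0.001 -1.   ] F [ 0.4 -0.1 -1.8] g 0.703 q [ 0.71  0.12 -0.87  1.75  0.1   1.31 -0.24]
1 0.59 [317.  96.] [-0.1336  0.0765]
1 0.29 [286. 299.] [-0.1793 -0.2018]
2 0.72 [318. 220.] [-0.1328 -0.0826]
3 0.91 [321. 163.] [-0.1288 -0.0054]
4 0.79 [390.  95.] [-0.0459  0.0769]
5 0.79 [377. 221.] [-0.054  -0.0842]
grip_mid 0.75 [533. 188.] [0.0276 0.0067]
clamp_pad 0.88 [475. 165.] [0.0323 0.0047]
ledge 0.68 [440. 155.] [0.0312 0.0002]
carrier 0.89 [350. 152.] [-0.0894  0.0024]
1 0.75 [326. 216.] [-0.1415  0.0845]
2 0.8 [348. 184.] [-0.1365 -0.0714]
2 0.52 [325. 203.] [-0.1122  0.0387]
3 0.84 [338. 198.] [-0.1368 -0.0009]
4 0.75 [302. 207.] [-0.0611  0.089 ]
4 0.72 [240. 307.] [-0.0963  0.4419]
5 0.67 [322. 137.] [ 0.0516 -0.2434]
5 0.54 [327. 174.] [-0.0554 -0.0803]
grip_mid 0.7 [303. 204.] [-0.1405  0.2112]
grip_mid 0.6 [376. 156.] [-0.2235 -0.0414]
grip_mid 0.47 [286. 143.] [0.0192 0.0331]
clamp_pad 0.48 [285. 169.] [0.0287 0.032 ]
clamp_pad 0.27 [335. 196.] [-0.1539  0.0585]
ledge 0.8 [289. 184.] [ 0.0418 -0.0002]
carrier 0.69 [325. 201.] [-0.093  -0.0006]
```

View pics/w23.png

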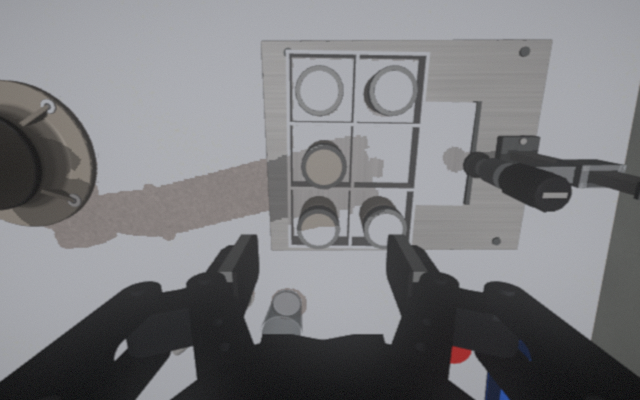

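View pics/s23.png

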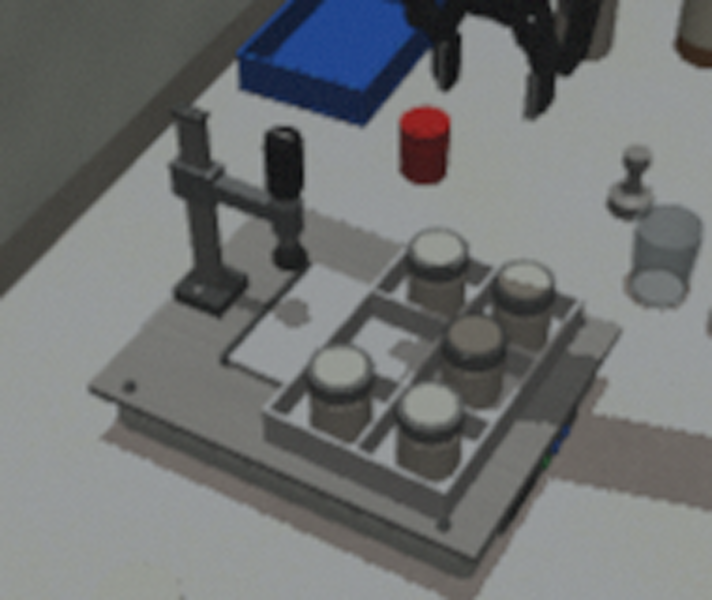

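```bash
python3 -c "
from h import *
p=cam('wrist');q=cam('side')
w=t2w([.0475,0])
import cv2
for P,f,c in ((p,'w24',None),(q,'s24',None)):
  im=P['image'].copy()
  for z,col in ((.185,(255,0,0)),(.26,(0,255,0)),(.2875,(0,0,255)),(.315,(255,255,0))):
    u=proj(P,[*w,z]); print(f,z,u.round(1)); cv2.circle(im,tuple(int(v) for v in u.round()),2,col,-1)
  b=t2w([.135,0])
  u=proj(P,[*b,.275]); print('bartop',u); cv2.circle(im,tuple(int(v) for v in u.round()),2,(255,0,255),-1)
  if f=='s24': im=cv2.resize(im[100:230,230:340],(508,600),interpolation=cv2.INTER_CUBIC)
  else: im=cv2.resize(im[80:260,400:640],(800,600),interpolation=cv2.INTER_CUBIC)
  cv2.imwrite('pics/'+f+'.png',im[:,:,::-1])
"
```

```text
w24 0.185 [488.5 169.4]
w24 0.26 [534.  187.2]
w24 0.2875 [557.6 196.4]
w24 0.315 [587.2 208. ]
bartop [658.76572946 191.65051456]
s24 0.185 [285.8 160.7]
s24 0.26 [284.5 141.3]
s24 0.2875 [284.  133.7]
s24 0.315 [283.5 125.8]
bartop [259.49897706 128.1878848 ]
```

View pics/w24.png

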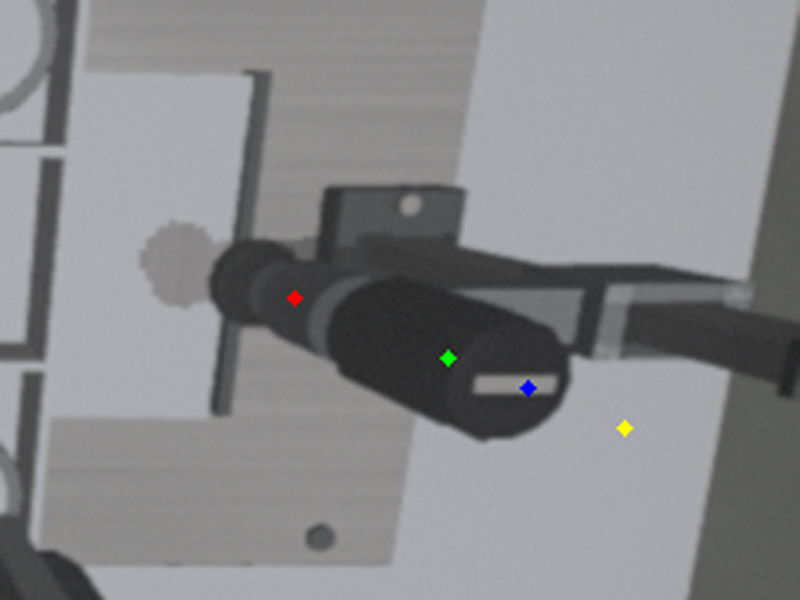

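View pics/s24.png

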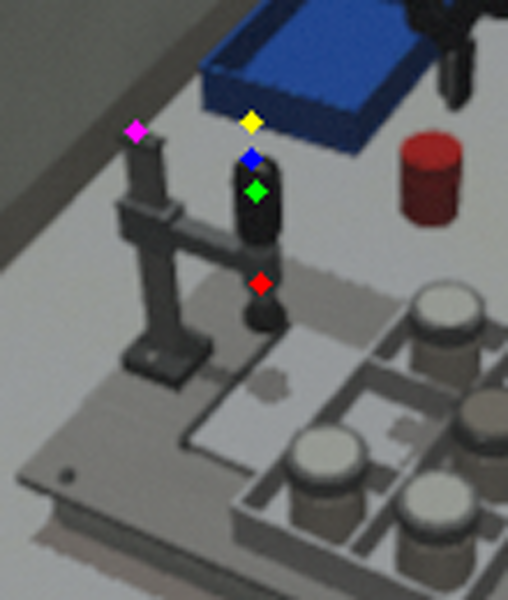

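```bash
python3 -c "
from h import *
p=cam('wrist');q=cam('side')
def tri(a,b):
  A=[];y=[]
  M=np.zeros((3,3));v=np.zeros(3)
  for P,u in (a,b):
    o,d=ray(P,u); d=d/np.linalg.norm(d); K=np.eye(3)-np.outer(d,d); M+=K; v+=K@o
  return np.linalg.solve(M,v)
X=tri((p,(553.9,194.6)),(q,(285.7,136.2))); print(X,w2t(X))
for z in (.28,.285,.29): print(z,w2t(onz(p,(553.9,194.6),z)),w2t(onz(q,(285.7,136.2),z)))
X=tri((p,(475,161)),(q,(287,170.5))); print('pad',X,w2t(X))
go(*t2w([.0475,0]),.40,-3.3)
"
```

```text
[ 0.65542254 -0.0238779   0.2828898 ] [0.04415748 0.00066509]
0.28 [ 0.050134   -0.00067194] [ 0.04251074 -0.00049949]
0.285 [0.04638895 0.00074731] [0.03876185 0.00497715]
0.29 [0.04264391 0.00216656] [0.03501297 0.0104538 ]
pad [ 0.65813984 -0.02245606  0.14810087] [0.04678842 0.00224099]
target [ 0.6587 -0.0247  0.4   ] units tool [ 1.457 -0.007 -0.216] norm 1.473 rows 5 per row [ 0.291 -0.001 -0.043]
rot units [ 0.001 -0.001 -0.034]
```

All five jars stand in their cells and the clamp's grip top is at about z 0.283, so the arm starts roughly 32 mm down the bar. I'll go above the grip and turn the tool so the camera faces the robot.

apply_moves(moves="-0.2 0.29 0 -0.04 0 0 -1;-0.2 0 0 0 0 0 -1;-0.2 0 0 0 0 0 -1;-0.2 0 0 0 0 0 -1;-0.2 0 0 0 0 0 -1;-0.2 0 0 0 0 0 -1;-0.2 0 0 0 0 0 -1;-0.2 0 0 0 0 0 -1;-0.2 0 0 0 0 0 -1;-0.2 0 0 0 0 0 -1;-0.2 0 0 0 0 0 -1;-0.2 0 0 0 0 0 -1")

```text
t: 43.38
eef_pos: [0.5189, -0.0172, 0.3789]
tool_rot: [-0.0, 0.925, 0.381, -0.0]
contact_force: [0.8, -0.6, 0.8]
gripper_width: 0.606
```

apply_moves(moves="-0.2 0 0 0 0 0 -1;-0.2 0 0 0 0 0 -1;-0.2 0 0 0 0 0 -1;-0.2 0 0 0 0 0 -1;-0.2 0 0 0 0 0 -1;-0.2 0 0 0 0 0 -1;-0.2 0 0 0 0 0 -1;-0.2 0 0 0 0 0 -1;-0.2 0 0 0 0 0 -1;-0.2 0 0 0 0 0 -1;-0.2 0 0 0 0 0 -0.5;-0.2 0 0 0 0 0 0")

```text
t: 44.38
eef_pos: [0.5189, -0.0173, 0.3788]
tool_rot: [-0.0, 0.728, 0.686, 0.0]
contact_force: [-0.3, 0.8, -0.5]
gripper_width: 0.6
```

```bash
python3 -c "
from h import *
st()
go(*t2w([.0465,0.0005]),.40,86.7)
"
```

```text
t 44.38 tcp [ 0.5189 -0.0173  0.3788] table [-0.0925 -0.0006] toolyaw(x ax) 86.62 zax [-0.  0. -1.] F [-0.3  0.8 -0.5] g 0.6 q [ 0.86  0.27 -1.13  1.67  0.25  1.37  1.2 ]
target [ 0.6578 -0.0242  0.4   ] units tool [ 0.011  1.158 -0.177] norm 1.172 rows 4 per row [ 0.003  0.29  -0.044]
rot units [-0.002 -0.003 -0.019]
```

apply_moves(moves="-0.2 0 0 -0.18 0 0 0;-0.2 0.003 0.29 0 0 0 0;-0.2 0.003 0.29 0 0 0 0;-0.2 0.003 0.29 0 0 0 0;-0.2 0.003 0.288 0 0 0 0;-0.2 0 0 0 0 0 0;-0.2 0 0 0 0 0 0;-0.2 0 0 0 0 0 0;-0.2 0 0 0 0 0 0")

```text
t: 45.13
eef_pos: [0.6569, -0.0236, 0.4011]
tool_rot: [0.0, 0.728, 0.686, -0.0]
contact_force: [-0.6, 0.5, 0.2]
gripper_width: 0.597
```

```bash
python3 -c "
from h import *
st()
p=cam('wrist');save(p,'w25')
for z in (.2555,.283): print(proj(p,[*t2w([.0465,.0005]),z]))
for r in nets.spot_point(p,'grip_mid'): print(r['score'],r['location'],w2t(onz(p,r['location'],.2555)))
"
```

```text
t 45.13 tcp [ 0.6569 -0.0236  0.4011] table [0.0456 0.001 ] toolyaw(x ax) 86.58 zax [ 0. -0. -1.] F [-0.6  0.5  0.2] g 0.597 q [ 0.59  0.53 -1.03  1.31  0.44  1.54  1.12]
[321.87346057 180.0811    ]
[321.80838431 187.56908828]
0.67 [323.7, 181.0] [0.04737074 0.00217595]
```

View pics/w25.png

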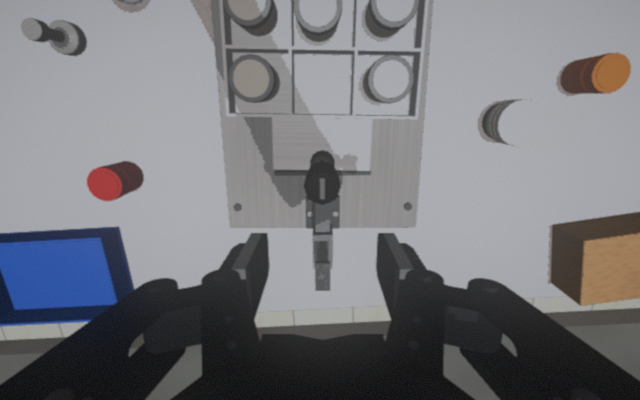

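apply_moves(moves="-0.2 0.005 0.012 0.25 0 0 0;-0.2 0 0 0.25 0 0 0;-0.2 0 0 0.25 0 0 0;-0.2 0 0 0.25 0 0 0;-0.2 0 0 0.16 0 0 0;-0.2 0 0 0.14 0 0 0;-0.2 0 0 0 0 0 0;-0.2 0 0 0 0 0 0;-0.2 0 0 0 0 0 0")

```text
t: 45.98
eef_pos: [0.6596, -0.0235, 0.2463]
tool_rot: [0.001, 0.728, 0.685, 0.001]
contact_force: [0.6, 0.6, 0.8]
gripper_width: 0.598
```

```bash
python3 -c "
from h import *
st()
p=cam('wrist');save(p,'w26')
q=cam('side');cv2.imwrite('pics/s26.png',cv2.resize(q['image'][80:230,220:380,::-1],(640,600),interpolation=cv2.INTER_CUBIC))
"
```

```text
t 45.98 tcp [ 0.6596 -0.0235  0.2463] table [0.0483 0.0013] toolyaw(x ax) 86.54 zax [ 0.002 -0.    -1.   ] F [0.6 0.6 0.8] g 0.598 q [ 0.59  0.62 -0.98  1.53  0.53  1.27  1.04]
```

View pics/s26.png

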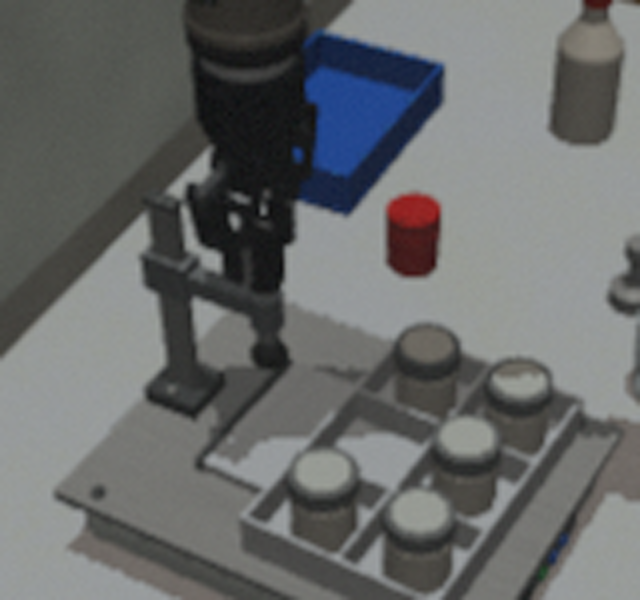

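View pics/w26.png

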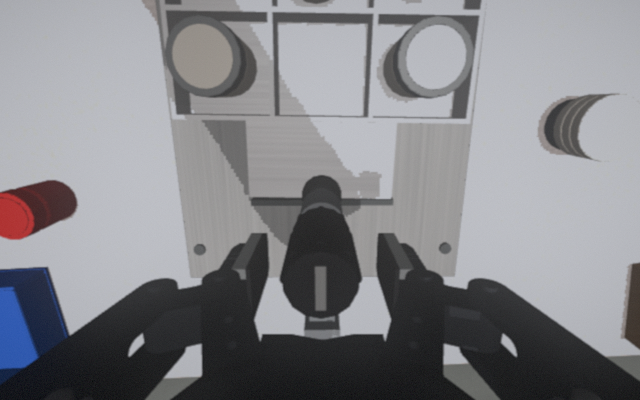

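apply_moves(moves="1 0 0 0 0 0 0;1 0 0 0 0 0 0;1 0 0 0 0 0 0;1 0 0 0 0 0 0;1 0 0 0 0 0 0;1 0 0 0 0 0 0", force=40)

```text
t: 46.58
eef_pos: [0.6595, -0.0239, 0.2447]
tool_rot: [0.0, 0.728, 0.685, 0.0]
contact_force: [1.3, -1.2, 0.5]
gripper_width: 0.343
```

```bash
python3 -c "
from h import *
st(); print(bot.get_obs()['torque'])
"
```

```text
t 46.58 tcp [ 0.6595 -0.0239  0.2447] table [0.0482 0.0009] toolyaw(x ax) 86.54 zax [ 0.001 -0.    -1.   ] F [ 1.3 -1.2  0.5] g 0.343 q [ 0.58  0.63 -0.98  1.53  0.54  1.27  1.04]
[-0.3171276  -0.26008145 -0.02155799]
```

apply_moves(moves="1 0 0 0.05 0 0 0;1 0 0 0.08 0 0 0;1 0 0 0.08 0 0 0;1 0 0 0.08 0 0 0;1 0 0 0.08 0 0 0;1 0 0 0.05 0 0 0;1 0 0 0 0 0 0;1 0 0 0 0 0 0")

```text
t: 47.25
eef_pos: [0.6595, -0.0239, 0.1926]
tool_rot: [-0.0, 0.728, 0.686, 0.0]
contact_force: [6.1, -1.2, -7.0]
gripper_width: 0.341
```

apply_moves(moves="1 0 0 0.04 0 0 0;1 0 0 0.04 0 0 0;1 0 0 0 0 0 0;1 0 0 0 0 0 0")

```text
t: 47.58
eef_pos: [0.6593, -0.0239, 0.1836]
tool_rot: [0.0, 0.728, 0.686, 0.0]
contact_force: [5.2, -2.2, -4.1]
gripper_width: 0.338
```

apply_moves(moves="1 0 0 0.04 0 0 0;1 0 0 0.04 0 0 0;1 0 0 0 0 0 0;1 0 0 0 0 0 0")

```text
t: 47.92
eef_pos: [0.6594, -0.0238, 0.1746]
tool_rot: [0.0, 0.728, 0.686, 0.0]
contact_force: [4.2, -3.7, -1.8]
gripper_width: 0.34
```

```bash
python3 -c "
from h import *
st(); print(bot.get_obs()['torque'])
q=cam('side');cv2.imwrite('pics/s27.png',cv2.resize(q['image'][80:230,220:380,::-1],(640,600),interpolation=cv2.INTER_CUBIC))
"
```

```text
t 47.92 tcp [ 0.6594 -0.0238  0.1746] table [0.0481 0.001 ] toolyaw(x ax) 86.56 zax [ 0. -0. -1.] F [ 4.2 -3.7 -1.8] g 0.34 q [ 0.56  0.69 -0.94  1.6   0.59  1.16  1.  ]
[-0.71330416 -0.94474461  0.03107824]
```

View pics/s27.png

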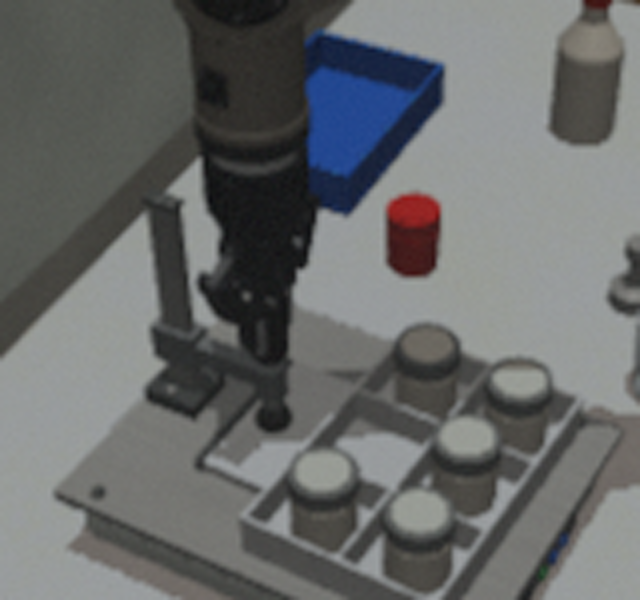

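apply_moves(moves="1 0 0 0.025 0 0 0;1 0 0 0.025 0 0 0;1 0 0 0 0 0 0;1 0 0 0 0 0 0")

```text
t: 48.3
eef_pos: [0.6596, -0.0237, 0.1699]
tool_rot: [0.001, 0.728, 0.685, 0.0]
contact_force: [1.0, -4.6, 7.3]
gripper_width: 0.339
```

apply_moves(moves="1 0 0 0.025 0 0 0;1 0 0 0.025 0 0 0;1 0 0 0 0 0 0;1 0 0 0 0 0 0")

```text
t: 48.63
eef_pos: [0.6597, -0.0237, 0.1652]
tool_rot: [0.001, 0.728, 0.685, 0.0]
contact_force: [-1.4, -4.9, 13.9]
gripper_width: 0.339
```

apply_moves(moves="1 0 0 0.02 0 0 0;1 0 0 0 0 0 0;1 0 0 0 0 0 0;1 0 0 0 0 0 0")

```text
t: 48.97
eef_pos: [0.6599, -0.0236, 0.1644]
tool_rot: [0.002, 0.728, 0.685, 0.0]
contact_force: [-5.3, -5.0, 24.4]
gripper_width: 0.337
```

apply_moves(moves="1 0 0 -0.012 0 0 0;1 0 0 0 0 0 0;1 0 0 0 0 0 0")

```text
t: 49.22
eef_pos: [0.6598, -0.0237, 0.1646]
tool_rot: [0.001, 0.728, 0.685, 0.0]
contact_force: [-3.1, -4.4, 16.6]
gripper_width: 0.342
```

```bash
python3 -c "
from h import *
st(); print(bot.get_obs()['torque'])
"
```

```text
t 49.22 tcp [ 0.6598 -0.0237  0.1646] table [0.0485 0.0011] toolyaw(x ax) 86.53 zax [ 0.002 -0.001 -1.   ] F [-3.1 -4.4 16.6] g 0.342 q [ 0.56  0.7  -0.94  1.61  0.61  1.15  0.99]
[-1.24382822  0.66562273  0.00620456]
```

Holding at 16.6 N downward, so I'll let go now.

apply_moves(moves="-0.1 0 0 0 0 0 0;-0.1 0 0 0 0 0 0;-0.1 0 0 0 0 0 0;-0.1 0 0 0 0 0 0")

```text
t: 49.55
eef_pos: [0.6583, -0.0228, 0.1612]
tool_rot: [-0.001, 0.728, 0.686, -0.0]
contact_force: [0.4, 0.4, -0.2]
gripper_width: 0.55
```

```bash
python3 -c "
from h import *
st(); 
p=cam('wrist');save(p,'w28')
q=cam('side');cv2.imwrite('pics/s28.png',cv2.resize(q['image'][110:210,240:350,::-1],(660,600),interpolation=cv2.INTER_CUBIC))
"
```

```text
t 49.55 tcp [ 0.6583 -0.0228  0.1612] table [0.047 0.002] toolyaw(x ax) 86.62 zax [-0.002  0.001 -1.   ] F [ 0.4  0.4 -0.2] g 0.55 q [ 0.56  0.7  -0.93  1.61  0.61  1.14  0.99]
```

View pics/s28.png

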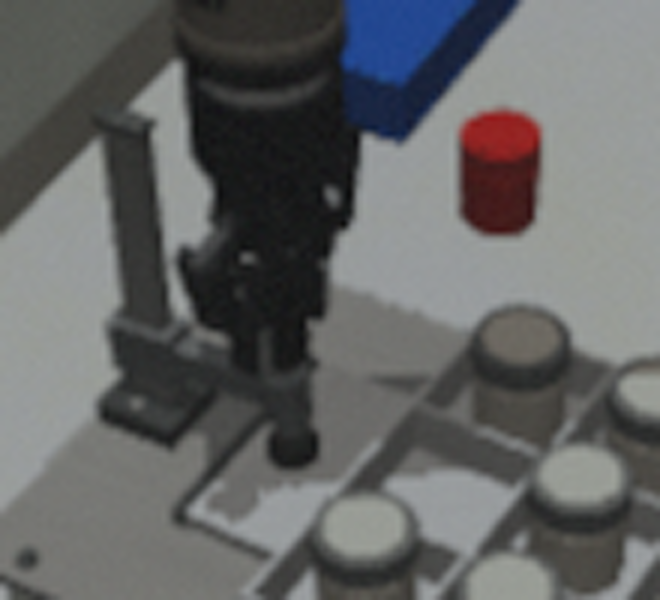

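View pics/w28.png

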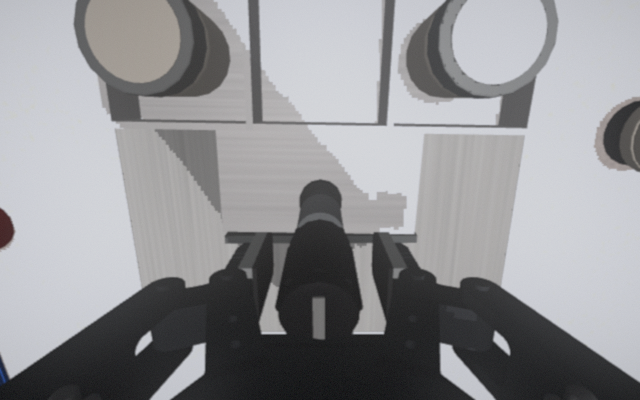

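apply_moves(moves="-0.1 -0.008 0 -0.035 0 0 -1;-0.1 0 0 0 0 0 -1;-0.1 0 0 0 0 0 -1;-0.1 0 0 0 0 0 -1;-0.1 0 0 0 0 0 -1;-0.1 0 0 0 0 0 -1;-0.1 0 0 0 0 0 -1;-0.1 0 0 0 0 0 -1;-0.1 0 0 0 0 0 -1;-0.1 0 0 0 0 0 -1;-0.1 0 0 0 0 0 -1;-0.1 0 0 0 0 0 -1")

```text
t: 50.65
eef_pos: [0.6589, -0.0243, 0.1658]
tool_rot: [-0.0, 0.385, 0.923, 0.0]
contact_force: [1.2, 0.5, -0.2]
gripper_width: 0.551
```

apply_moves(moves="-0.1 0 0 0 0 0 -1;-0.1 0 0 0 0 0 0;-0.1 0 0 0 0 0 0;-0.1 0 0 0 0 0 0")

```text
t: 50.98
eef_pos: [0.659, -0.0244, 0.166]
tool_rot: [-0.0, 0.355, 0.935, 0.0]
contact_force: [-0.3, 0.4, 0.2]
gripper_width: 0.548
```

```bash
python3 -c "
from h import *
st(); print(bot.get_obs()['torque'])
p=cam('wrist');save(p,'w29')
"
```

```text
t 50.98 tcp [ 0.659  -0.0244  0.166 ] table [0.0478 0.0003] toolyaw(x ax) 138.46 zax [-0.  0. -1.] F [-0.3  0.4  0.2] g 0.548 q [ 0.65  0.79 -1.12  1.6   0.74  1.23  1.8 ]
[-0.00575221 -0.01681386 -0.01138683]
```

View pics/w29.png

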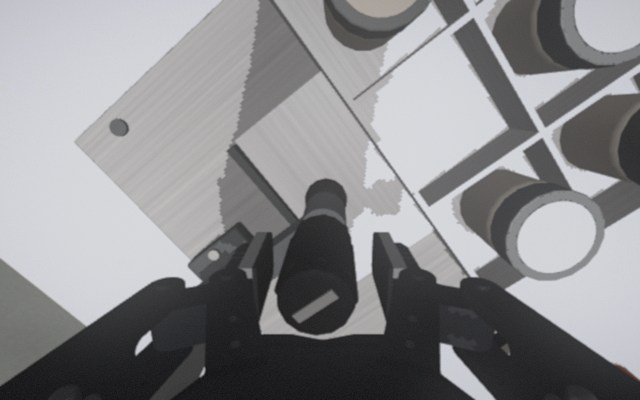

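apply_moves(moves="1 0 0 0 0 0 0;1 0 0 0 0 0 0;1 0 0 0 0 0 0;1 0 0 0 0 0 0;1 0 0 0 0 0 0;1 0 0 0.0007 0 0 1;1 0 0 0.0007 0 0 1;1 0 0 0.0007 0 0 1;1 0 0 0.0007 0 0 1;1 0 0 0.0007 0 0 1;1 0 0 0 0 0 0;1 0 0 0 0 0 0", force=40)

```text
t: 52.03
eef_pos: [0.6593, -0.0247, 0.1659]
tool_rot: [0.0, 0.51, 0.86, -0.0]
contact_force: [1.2, -2.2, 0.2]
gripper_width: 0.35
```

```bash
python3 -c "
from h import *
st(); print(bot.get_obs()['torque'])
"
```

```text
t 52.03 tcp [ 0.6593 -0.0247  0.1659] table [0.048  0.0001] toolyaw(x ax) 118.67 zax [ 0.    -0.001 -1.   ] F [ 1.2 -2.2  0.2] g 0.35 q [ 0.62  0.75 -1.05  1.6   0.69  1.2   1.49]
[-0.16770919 -0.02815774  0.02003394]
```

apply_moves(moves="1 0 0 0.0007 0 0 1;1 0 0 0.0007 0 0 1;1 0 0 0.0007 0 0 1;1 0 0 0.0007 0 0 1;1 0 0 0.0007 0 0 1;1 0 0 0.0007 0 0 1;1 0 0 0.0007 0 0 1;1 0 0 0.0007 0 0 1;1 0 0 0.0007 0 0 1;1 0 0 0.0007 0 0 1;1 0 0 0.0007 0 0 1;1 0 0 0.0007 0 0 1")

```text
t: 53.03
eef_pos: [0.6588, -0.0247, 0.1648]
tool_rot: [0.0, 0.816, 0.578, -0.001]
contact_force: [0.4, -0.8, 1.5]
gripper_width: 0.338
```

apply_moves(moves="1 0 0 0.0007 0 0 1;1 0 0 0.0007 0 0 1;1 0 0 0.0007 0 0 1;1 0 0 0.0007 0 0 1;1 0 0 0.0007 0 0 1;1 0 0 0.0007 0 0 1;1 0 0 0.0007 0 0 1;1 0 0 0.0007 0 0 1;1 0 0 0.0007 0 0 1;1 0 0 0.0007 0 0 1;1 0 0 0 0 0 0;1 0 0 0 0 0 0")

```text
t: 54.03
eef_pos: [0.6585, -0.024, 0.1636]
tool_rot: [-0.0, 0.964, 0.266, -0.001]
contact_force: [0.6, 1.7, -0.6]
gripper_width: 0.345
```

```bash
python3 -c "
from h import *
st(); print(bot.get_obs()['torque'])
p=cam('wrist');save(p,'w30')
"
```

```text
t 54.03 tcp [ 0.6585 -0.024   0.1636] table [0.0472 0.0007] toolyaw(x ax) 30.82 zax [-0.001 -0.    -1.   ] F [ 0.6  1.7 -0.6] g 0.345 q [ 0.44  0.62 -0.73  1.62  0.45  1.08  0.12]
[-0.56796517  0.73951258 -0.05138348]
```

View pics/w30.png

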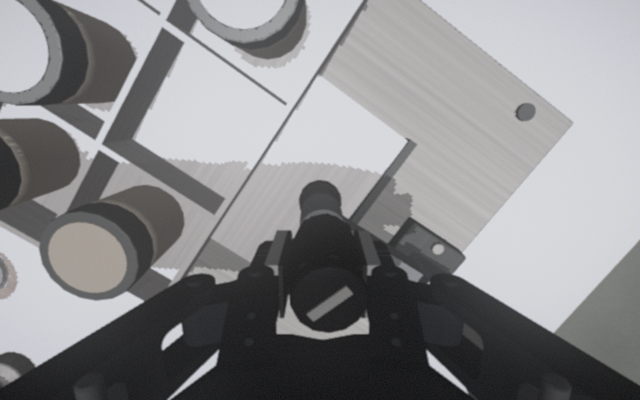

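apply_moves(moves="1 0 0 0.0007 0 0 1;1 0 0 0.0007 0 0 1;1 0 0 0.0007 0 0 1;1 0 0 0.0007 0 0 1;1 0 0 0.0007 0 0 1;1 0 0 0.0007 0 0 1;1 0 0 0.0007 0 0 1;1 0 0 0 0 0 0;1 0 0 0 0 0 0;1 0 0 0 0 0 0")

```text
t: 54.92
eef_pos: [0.6589, -0.0234, 0.1631]
tool_rot: [-0.001, 1.0, 0.024, -0.0]
contact_force: [2.2, 4.2, -1.8]
gripper_width: 0.342
```

```bash
python3 -c "
from h import *
st(); print(bot.get_obs()['torque'])
"
```

```text
t 54.92 tcp [ 0.6589 -0.0234  0.1631] table [0.0476 0.0013] toolyaw(x ax) 2.77 zax [-0.     0.001 -1.   ] F [ 2.2  4.2 -1.8] g 0.342 q [ 0.37  0.59 -0.62  1.62  0.38  1.05 -0.31]
[0.56503763 0.61328057 0.00507304]
```

apply_moves(moves="-0.1 0 0 0 0 0 0;-0.1 0 0 0 0 0 0;-0.1 0 0 0 0 0 0;-0.1 0 0 0 0 0 0")

```text
t: 55.25
eef_pos: [0.6591, -0.0253, 0.1634]
tool_rot: [0.0, 1.0, 0.022, 0.0]
contact_force: [0.2, 0.6, 1.2]
gripper_width: 0.551
```

```bash
python3 -c "
from h import *
st(); 
p=cam('wrist');save(p,'w31')
"
```

```text
t 55.25 tcp [ 0.6591 -0.0253  0.1634] table [ 0.0479 -0.0006] toolyaw(x ax) 2.55 zax [ 0.    -0.001 -1.   ] F [0.2 0.6 1.2] g 0.551 q [ 0.37  0.59 -0.62  1.62  0.38  1.05 -0.31]
```

View pics/w31.png

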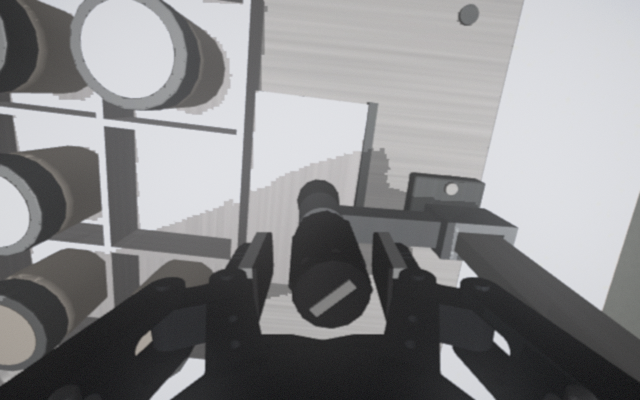

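apply_moves(moves="-0.15 0 0 0 0 0 -1;-0.15 0 0 0 0 0 -1;-0.15 0 0 0 0 0 -1;-0.15 0 0 0 0 0 -1;-0.15 0 0 0 0 0 -1;-0.15 0 0 0 0 0 -1;-0.15 0 0 0 0 0 -1;-0.15 0 0 0 0 0 -1;-0.15 0 0 0 0 0 -1;-0.15 0 0 0 0 0 -1;-0.15 0 0 0 0 0 -1;-0.15 0 0 0 0 0 -1")

```text
t: 56.3
eef_pos: [0.6591, -0.025, 0.1633]
tool_rot: [0.0, 0.904, 0.429, -0.0]
contact_force: [-0.3, -0.4, -1.1]
gripper_width: 0.575
```

apply_moves(moves="-0.15 0 0 0 0 0 -1;-0.15 0 0 0 0 0 -1;-0.15 0 0 0 0 0 -1;-0.15 0 0 0 0 0 -1;-0.15 0 0 0 0 0 -1;-0.15 0 0 0 0 0 -1;-0.15 0 0 0 0 0 -1;-0.15 0 0 0 0 0 -1;-0.15 0 0 0 0 0 -1;-0.15 0 0 0 0 0 -1;-0.15 0 0 0 0 0 -1;-0.15 0 0 0 0 0 -1")

```text
t: 57.3
eef_pos: [0.6592, -0.0251, 0.1633]
tool_rot: [0.0, 0.651, 0.759, -0.0]
contact_force: [0.4, -0.3, -0.5]
gripper_width: 0.576
```

apply_moves(moves="-0.15 0 0 0 0 0 -1;-0.15 0 0 0 0 0 -1;-0.15 0 0 0 0 0 -1;-0.15 0 0 0 0 0 -1;-0.15 0 0 0 0 0 -1;-0.15 0 0 0 0 0 -1;-0.15 0 0 0 0 0 -1;-0.15 0 0 0 0 0 -1;-0.15 0 0 0 0 0 -1;-0.15 0 0 0 0 0 -1;-0.15 0 0 0 0 0 0;-0.15 0 0 0 0 0 0")

```text
t: 58.3
eef_pos: [0.6591, -0.0249, 0.1631]
tool_rot: [-0.0, 0.355, 0.935, -0.0]
contact_force: [-0.5, 0.2, 0.5]
gripper_width: 0.578
```

```bash
python3 -c "
from h import *
st(); print(bot.get_obs()['torque'])
p=cam('wrist');save(p,'w32')
"
```

```text
t 58.3 tcp [ 0.6591 -0.0249  0.1631] table [ 0.0479 -0.0002] toolyaw(x ax) 138.43 zax [-0. -0. -1.] F [-0.5  0.2  0.5] g 0.578 q [ 0.65  0.79 -1.12  1.61  0.75  1.23  1.8 ]
[ 0.04668093  0.00181614 -0.00279873]
```

View pics/w32.png

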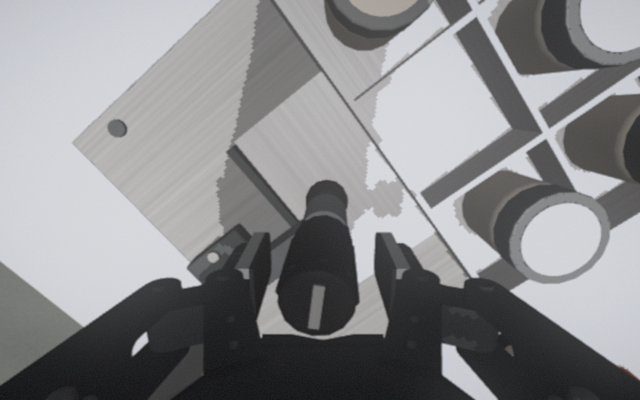

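apply_moves(moves="1 0 0 0 0 0 0;1 0 0 0 0 0 0;1 0 0 0 0 0 0;1 0 0 0 0 0 0;1 0 0 0 0 0 0;1 0 0 0.0005 0 0 1;1 0 0 0.0005 0 0 1;1 0 0 0.0005 0 0 1;1 0 0 0.0005 0 0 1;1 0 0 0.0005 0 0 1;1 0 0 0.0005 0 0 1;1 0 0 0.0005 0 0 1", force=60)

```text
t: 59.35
eef_pos: [0.6591, -0.0249, 0.1631]
tool_rot: [0.0, 0.571, 0.821, -0.0]
contact_force: [-0.2, -1.7, 2.9]
gripper_width: 0.341
```

apply_moves(moves="1 0 0 0.0005 0 0 1;1 0 0 0.0005 0 0 1;1 0 0 0.0005 0 0 1;1 0 0 0.0005 0 0 1;1 0 0 0.0005 0 0 1;1 0 0 0.0005 0 0 1;1 0 0 0.0005 0 0 1;1 0 0 0.0005 0 0 1;1 0 0 0.0005 0 0 1;1 0 0 0.0005 0 0 1;1 0 0 0.0005 0 0 1;1 0 0 0.0005 0 0 1")

```text
t: 60.35
eef_pos: [0.6586, -0.0248, 0.1622]
tool_rot: [0.001, 0.855, 0.518, -0.001]
contact_force: [-0.2, 0.4, 1.2]
gripper_width: 0.331
```

```bash
python3 -c "
from h import *
st(); print(bot.get_obs()['torque'])
"
```

```text
t 60.35 tcp [ 0.6586 -0.0248  0.1622] table [ 0.0474 -0.0001] toolyaw(x ax) 62.43 zax [-0.001 -0.002 -1.   ] F [-0.2  0.4  1.2] g 0.331 q [ 0.51  0.66 -0.85  1.62  0.54  1.11  0.61]
[-1.0630301   0.67854243  0.11253581]
```

apply_moves(moves="1 0 0 0.0005 0 0 1;1 0 0 0.0005 0 0 1;1 0 0 0.0005 0 0 1;1 0 0 0.0005 0 0 1;1 0 0 0.0005 0 0 1;1 0 0 0.0005 0 0 1;1 0 0 0.0005 0 0 1;1 0 0 0.0005 0 0 1;1 0 0 0.0005 0 0 1;1 0 0 0.0005 0 0 1;1 0 0 0.0005 0 0 1;1 0 0 0.0005 0 0 1")

```text
t: 61.35
eef_pos: [0.6584, -0.0238, 0.1616]
tool_rot: [0.0, 0.992, 0.126, -0.001]
contact_force: [0.7, 1.5, 3.3]
gripper_width: 0.34
```

apply_moves(moves="1 0 0 0.0005 0 0 1;1 0 0 0.0005 0 0 1;1 0 0 0.0005 0 0 1;1 0 0 0.0005 0 0 0.8;1 0 0 0 0 0 0;1 0 0 0 0 0 0;1 0 0 0 0 0 0")

```text
t: 61.93
eef_pos: [0.6586, -0.0236, 0.1615]
tool_rot: [-0.0, 1.0, -0.004, -0.001]
contact_force: [0.4, 1.9, 5.2]
gripper_width: 0.332
```

```bash
python3 -c "
from h import *
st(); print(bot.get_obs()['torque'])
p=cam('wrist');save(p,'w33')
"
```

```text
t 61.93 tcp [ 0.6586 -0.0236  0.1615] table [0.0473 0.0012] toolyaw(x ax) -0.46 zax [-0.001  0.    -1.   ] F [0.4 1.9 5.2] g 0.332 q [ 0.36  0.59 -0.6   1.63  0.37  1.04 -0.36]
[-0.1442871   1.8648363   0.05278434]
```

View pics/w33.png

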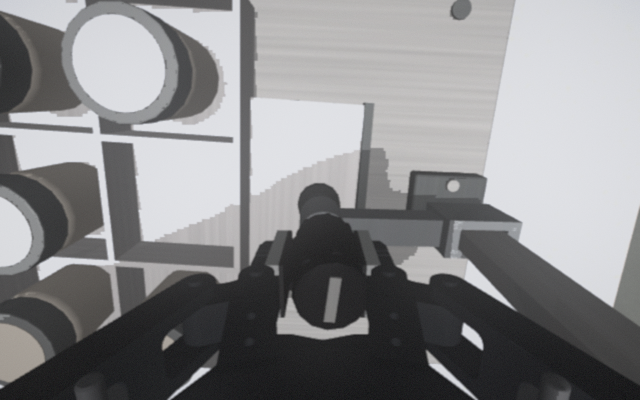

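apply_moves(moves="-0.15 0 0 0 0 0 0;-0.15 0 0 0 0 0 0;-0.15 0 0 0 0 0 0;-0.15 0 0 0 0 0 0;-0.15 0 0 -0.1 0 0 0;-0.15 0 0 -0.2 0 0 0;-0.15 0 0 -0.3 0 0 0;-0.15 0 0 -0.3 0 0 0;-0.15 0 0 -0.3 0 0 0;-0.15 0 0 -0.3 0 0 0;-0.15 0 0 -0.3 0 0 0;-0.15 0 0 0 0 0 0")

```text
t: 62.98
eef_pos: [0.6616, -0.0234, 0.387]
tool_rot: [-0.0, 1.0, -0.006, 0.007]
contact_force: [0.6, 0.8, 0.4]
gripper_width: 0.575
```

apply_moves(moves="-0.15 -0.3 0 0 0 0 0;-0.15 -0.3 0 0 0 0 0;-0.15 -0.3 0 0 0 0 0;-0.15 -0.3 0 0 0 0 0;-0.15 0 0 0 0 0 0;-0.15 0 0 0 0 0 0;-0.15 0 0 0 0 0 0")

```text
t: 63.57
eef_pos: [0.5155, -0.0231, 0.3781]
tool_rot: [0.0, 1.0, -0.006, 0.001]
contact_force: [0.1, -0.2, 0.7]
gripper_width: 0.572
```

```bash
python3 -c "
from h import *
st(); 
p=cam('wrist');save(p,'w34')
q=cam('side');cv2.imwrite('pics/s34.png',cv2.resize(q['image'][110:250,225:385,::-1],(686,600),interpolation=cv2.INTER_CUBIC))
save(q,'s34f')
for nm,z in (('ledge',.085),('carrier',.075),('grip_mid',.18)):
  for P in (p,q):
    for r in nets.spot_point(P,nm): print(nm,round(r['score'],2),np.round(r['location']),w2t(onz(P,r['location'],z)).round(4))
"
```

```text
t 63.57 tcp [ 0.5155 -0.0231  0.3781] table [-0.0955 -0.0066] toolyaw(x ax) -0.65 zax [ 0.002 -0.001 -1.   ] F [ 0.1 -0.2  0.7] g 0.572 q [ 0.54  0.16 -0.7   1.69  0.11  1.33 -0.19]
ledge 0.68 [417. 152.] [0.0341 0.0028]
ledge 0.68 [289. 185.] [0.0387 0.0023]
carrier 0.75 [325. 151.] [-0.0913 -0.0019]
carrier 0.87 [325. 202.] [-0.0967  0.0029]
grip_mid 0.93 [456. 166.] [0.0489 0.0023]
grip_mid 0.67 [289. 164.] [0.0337 0.0014]
```

View pics/w34.png

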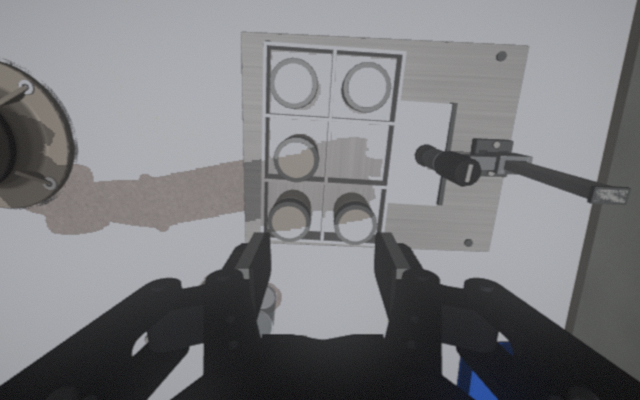

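View pics/s34.png

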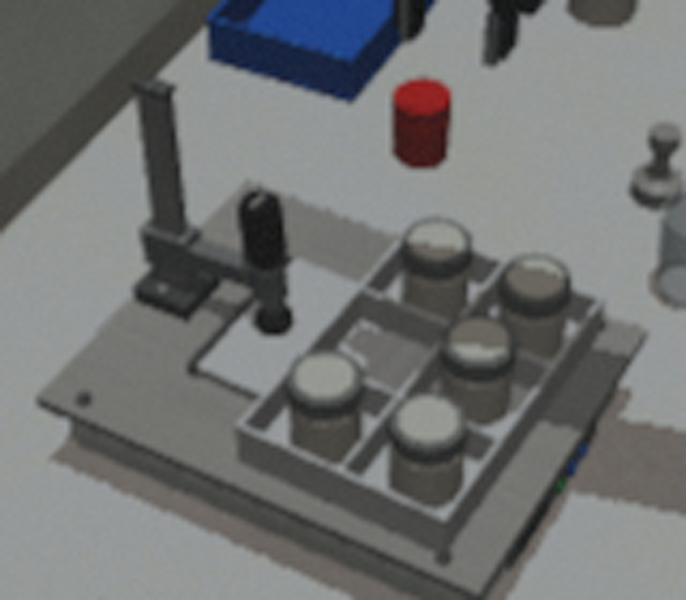

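```bash
python3 -c "
from h import *
p=cam('wrist');q=cam('side')
cv2.imwrite('pics/w35.png',cv2.resize(p['image'][80:230,370:560,::-1],(760,600),interpolation=cv2.INTER_CUBIC))
for z in (.085,.09,.095,.1):
  print(z,proj(p,[*t2w([.0475,0]),z]).round(1),proj(q,[*t2w([.0475,0]),z]).round(1))
print([proj(p,[*t2w([.0725,y]),.075]).round(1) for y in (.07,-.07)])
"
```

```text
0.085 [427.3 155.7] [287.3 183.8]
0.09 [428.5 156.2] [287.2 182.7]
0.095 [429.7 156.8] [287.1 181.6]
0.1 [430.9 157.4] [287.1 180.5]
[array([450.6, 103.1]), array([436. , 203.5])]
```

View pics/w35.png

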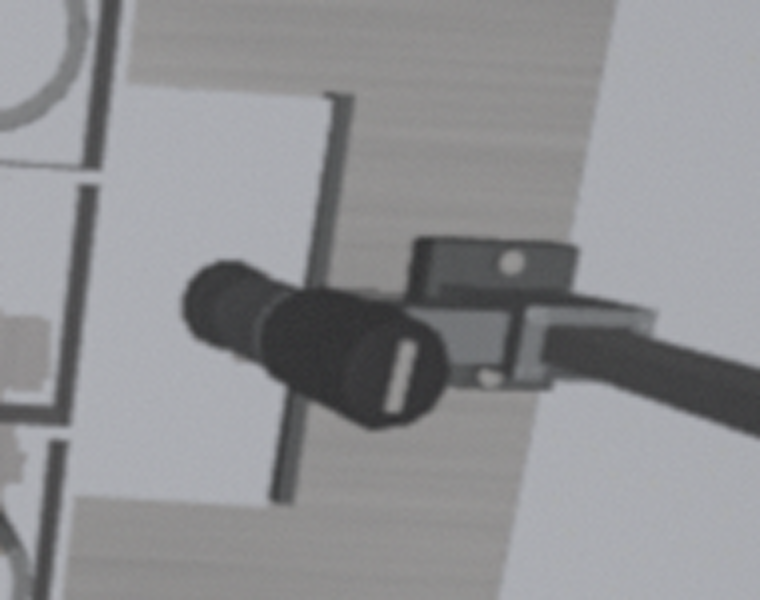

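```bash
python3 -c "
from h import *
q=cam('top');save(q,'t36')
for nm in ('beaker','cup_stack','tamper','dish','scoop','powder_brush'):
  r=nets.spot_point(q,nm); print(nm,[(round(a['score'],2),onz(q,a['location'],0)[:2].round(3)) for a in r[:2]])
"
```

```text
beaker [(0.73, array([ 0.409, -0.296]))]
cup_stack [(0.91, array([0.635, 0.271]))]
tamper [(0.54, array([ 0.464, -0.402]))]
dish []
scoop [(0.51, array([ 0.261, -0.315]))]
powder_brush [(0.67, array([0.411, 0.578])), (0.21, array([ 0.497, -0.117]))]
```

View pics/t36.png

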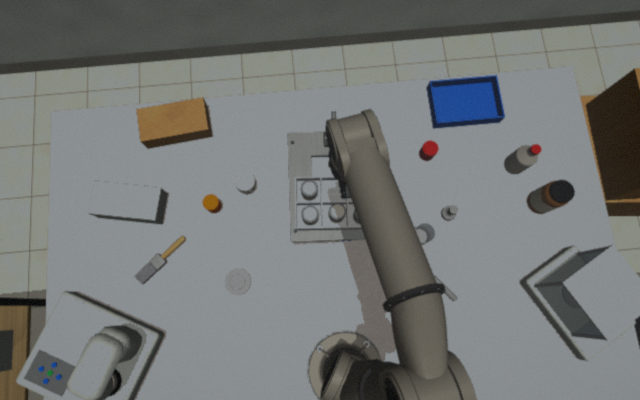

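View pics/s34f.png

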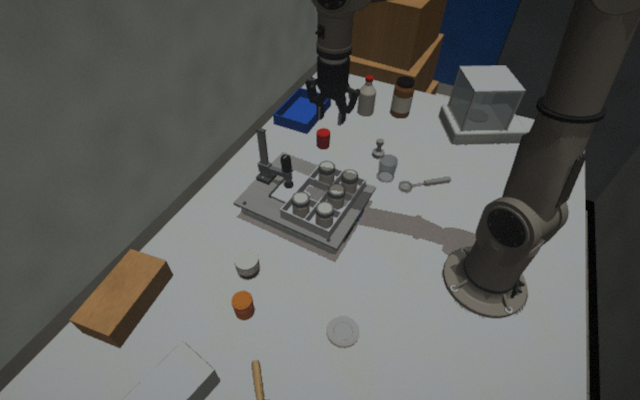

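The bystanders and both look-alikes are where they started, the five jars stand in the carrier, and the robot touches nothing.

```bash
python3 -c "
from h import *
print(bot.hand_in())"
```

```text
the job is handed in; nothing more can be done
None
```

The job is done and handed in after about 64 s of the 210 s allowed; no verdict was reported.

- **Carrier:** I pushed it back by its front wall until the push force rose to about 26 N. The last pictures show its ledge flush and parallel to the stop strip.
- **Jars:** all five were there, and each stands upright in its own cell. The rear middle cell is empty.
- **Clamp:** I slid the arm down and pressed the pad onto the ledge, then let go and the arm tilted and bound. I then turned the screw clockwise in two grips, about 275° or 4.8 rad in all. The mark on the grip followed the gripper, and the pad sits on the ledge.
- **Other things on the bench:** the beaker, cup stack, tamper, scoop and brush were found within about 1 cm of their first readings. The orange and red look-alikes were not touched.

Some checks fell short or disagreed:
- **Press force:** it briefly read 24 N, above the 12 to 20 N wanted. I backed it off to about 17 N before letting go.
- **Dish:** the network missed it in the last top picture, but it is plainly visible in its old place.
- **Carrier position:** the network put the carrier's origin 5 to 10 mm short of home. I took that as network error, because the edges in the pictures line up.
- **Clamp tilt and tightness:** there was no direct reading of either; I judged them from the pictures and the turn count.

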